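# Pack up the table-tennis practice corner

### The arm

A 6-joint arm with a two-finger parallel gripper is mounted at the origin on the work surface. World frame = base frame: x ahead of the robot, y to its left, z up, the work surface at z = 0. Lengths are in mm, angles in rad, forces in N, time in s.
With the tool pointing down it reaches from about 350 to 875 mm from the base axis. Payload 4.2 kg.
Tool frame: the origin (TCP) lies at the very end of the fingers, on their centre line; the grasp point (between the pads) lies 19 mm behind it; z points along the fingers, y is the line along which they close (so a half turn about z gives the same grasp; the last joint's range is limited). The gripper opens to 85 mm and grips with 20 to 120 N. Pads are 22 mm wide; open, the fingers measure 114 mm over their backs; the gripper's body (76 mm by 85 mm) begins 54 mm behind the grasp point. The pads swing forward as they close: fully open they stand 13 mm farther back than shut.
Start: joints at [1.427, 0.385, 0.008, 0, -1.194, -0.259], TCP at [244.964, 574.971, 206.612] pointing down, gripper open.
Joint ranges: [-3.14, 3.14], [-1.21, 2.06], [-1.07, 1.41], [-3.16, 2.05], [-2.99, -0.16], [-3.1, 3.1]. Speed limits (rad/s): [2.79, 2.79, 3.14, 3.14, 3.14, 3.14].

### API

Orientations are given as a unit quaternion [x, y, z, w].
In Python, from bench import monitor, get_image, camera_info, job_done gives the robot as it stands.
- The arm moves only by the tool send_rows, never from a script. Its argument "series" is a list of rows, each a list of 3 entries, a list of its own where there are three numbers: the shift along the tool's x, y, z in mm, then the turn, a rotation vector about the tool's x, y, z in rad, then the finger opening in mm, from 0 to 85.4. A call has 1 to 8 rows; each row shifts and turns the commanded pose from where the row before left it, along the tool's axes as they then stand; what a row does not reach is not made up. A row lasts 1/10 s, in which the tool goes at most 50 mm and 8.59 degrees, less where a joint would pass 70% of its speed; a pose out of reach is approached as far as the arm can. A call with a gripper value outside its range is refused whole. The fingers move at their own pace and stop on an object; the grip force is fixed at half the most. Time passes only in rows, so rows that do not move let the fingers close. It gives the time, the measured TCP pose, the force, the opening and the grip force at its end, in the units of the state.
- monitor.read_state(): the state, without advancing time (a new reading comes with each control period).
- get_image(name): name is "scene" or "top" or "wrist"; returns the picture (400x640x3 uint8, red, green, blue); there is no depth.
- camera_info(name): a dict with "intrinsics" (3x3 intrinsics, pixels), "R" (3x3) and "t" (3): a world point X has camera coordinates R X + t. Camera axes: x right, y down, z forward; pixel columns grow to the right and rows downward; lengths in mm; the calibration is good to about 2 mm. A picture is of the moment at which its call begins: read the wrist's pose just before it. camera_info takes no time and is no camera call; for the wrist camera it gives the pose at the moment of the call.
- job_done(): hands the job in; it is judged then, once.
The state is a dict: "clock": time; "joints": joint angles; "joint_vel": joint speeds; "joint_efforts": joint torques, N m; "position": TCP position; "ee_rot": TCP orientation; "contact_force": force on the tool from outside, world axes, zero at the start; "wrist_torque": the same for the moment, N m; "gripper_width": finger opening in mm; "grasp_force": force on a finger pad.
Only numpy, scipy, OpenCV 4.12 (cv2) and the standard library are available. Lean on these libraries where they do the work, as an engineer would, in place of code of your own. Each camera call takes 0.05 s, during which the arm holds its last target. There are 200 camera calls.

### The job

Practice is over: first turn the ball launcher's speed dial fully anticlockwise to off, and then turn both of its wing clamps clockwise until they click past their detent and stay locked. Hang every ball basket by its handle on the rack, one basket to a hook, whenever it suits you, and leave the bat, drink bottle and carton where they are.

Things in the scene. Friction and masses are not known exactly. Their poses are not given: they have to be found in the camera images.
- launcher: ball launcher, fixed: grey plastic box 240 x 280 x 88 mm high (x, y, z); black barrel, top 146 mm above the table, on the centre line from x = +55 to +185 mm. Origin: centre of underside; x points away from the robot at yaw 0. On top: speed dial at (-75, 0) mm, left clamp at (15, +85), right clamp at (15, -85)
- dial (a joint): angle of the speed dial: 0 = off, the fully anticlockwise stop (seen from above); up to 2.6 rad clockwise at full speed. Light even friction of 0.04 N m, stays where it is left; no detent. Starts between 0.8 and 2.3
- dial_grip (a point): grip point of the speed dial: on its axis, 125 mm above the table, 7 mm below the dial's top. The dial is a black disc of 44 mm diameter with a bar 42 mm long, 14 mm thick and 32 mm tall across it; the bar lies along this point's own x axis and turns with the dial
- clamp_l (a joint): left clamp's angle, 0 to 1.3 rad, clockwise from above. Starts loose near 0.05. Clockwise it meets a spring detent: resistance peaks at about 0.25 N m near 0.3, is nil at 0.65, then it snaps on by itself to rest near 1.25, locked for good. Let go before 0.65 it springs back to 0.05. Hard stop at 1.3
- clamp_l_grip (a point): grip point of the left clamp (launcher's +y side): on its vertical axis, 12 mm below its top, about 126 mm above the table. Black wing bar 64 mm long, 14 mm thick, 30 mm tall on a 30 mm round boss; the bar lies along this point's x axis and turns with it. Longer than the dial and further from the robot
- clamp_r (a joint): right clamp's angle, 0 to 1.3 rad, clockwise from above. Starts loose near 0.05. Clockwise it meets a spring detent: resistance peaks at about 0.25 N m near 0.3, is nil at 0.65, then it snaps on by itself to rest near 1.25, locked for good. Let go before 0.65 it springs back to 0.05. Hard stop at 1.3
- clamp_r_grip (a point): grip point of the right clamp (launcher's -y side): on its vertical axis, 12 mm below its top, about 126 mm above the table. Black wing bar 64 mm long, 14 mm thick, 30 mm tall on a 30 mm round boss; the bar lies along this point's x axis and turns with it. Longer than the dial and further from the robot
- rack: wooden hook rack, fixed, 400 mm wide (y), 201 mm high: foot board 12 mm thick (x -35 to +75 mm), two end posts, cross rail (x 0 to +16 mm) carrying three steel hooks 140 mm apart. Origin: on the table below the rail's front face, mid width; x points away from the robot at yaw 0; the hooks point along -x, to the robot
- hook_a (a point): rightmost (lowest y) hook's hanging place: top of its level shaft (8 mm round bar, this point 199 mm above the table), 42 mm in front of the rail; axes as the rack's. The shaft runs along x from the rail (+42 mm) to -25 mm, then bends up to a tip at -33 mm, 16 mm above this point. The bar passes over the tip, hook in the opening below it, then comes down on the shaft
- hook_b (a point): middle hook's hanging place: top of its level shaft (8 mm round bar, this point 199 mm above the table), 42 mm in front of the rail; axes as the rack's. The shaft runs along x from the rail (+42 mm) to -25 mm, then bends up to a tip at -33 mm, 16 mm above this point. The bar passes over the tip, hook in the opening below it, then comes down on the shaft
- hook_c (a point): leftmost (highest y) hook's hanging place: top of its level shaft (8 mm round bar, this point 199 mm above the table), 42 mm in front of the rail; axes as the rack's. The shaft runs along x from the rail (+42 mm) to -25 mm, then bends up to a tip at -33 mm, 16 mm above this point. The bar passes over the tip, hook in the opening below it, then comes down on the shaft
- basket_a: pale wood ball basket, 62 x 110 x 55 mm high (x, y, z), about 0.16 kg. Rigid steel handle: uprights at y = +-50 mm carry a straight bar along y, 10 mm wide, 8 mm thick, top at z = 133 mm. Opening under the bar: 94 mm wide, z = 55 (rim) to 125 mm. Origin: centre of underside, z up; alike both ways round. None if absent (2 or 3 of the 3 are there) or held
- basket_b: pale wood ball basket, 62 x 110 x 55 mm high (x, y, z), about 0.16 kg. Rigid steel handle: uprights at y = +-50 mm carry a straight bar along y, 10 mm wide, 8 mm thick, top at z = 133 mm. Opening under the bar: 94 mm wide, z = 55 (rim) to 125 mm. Origin: centre of underside, z up; alike both ways round. None if absent (2 or 3 of the 3 are there) or held
- basket_c: pale wood ball basket, 62 x 110 x 55 mm high (x, y, z), about 0.16 kg. Rigid steel handle: uprights at y = +-50 mm carry a straight bar along y, 10 mm wide, 8 mm thick, top at z = 133 mm. Opening under the bar: 94 mm wide, z = 55 (rim) to 125 mm. Origin: centre of underside, z up; alike both ways round. None if absent (2 or 3 of the 3 are there) or held
- basket_a_bar (a point): middle of this basket's handle bar, 129 mm above its underside; axes as the basket's
- basket_b_bar (a point): middle of this basket's handle bar, 129 mm above its underside; axes as the basket's
- basket_c_bar (a point): middle of this basket's handle bar, 129 mm above its underside; axes as the basket's
- bat: bystander: table-tennis bat lying flat, blade 152 mm across and 12 mm thick with a 28 mm wide handle along its -x; origin under the blade's centre
- drink: bystander: closed metal drink bottle, 68 mm diameter, 190 mm tall; origin at the centre of the underside
- carton: bystander: cardboard ball carton 45 x 130 x 45 mm; origin at the centre of the underside
There are look-alikes about, which are no part of the job. Leave any orange or purple look-alike of the basket_c alone.

How it is judged:
By the outcome, as a careful person would: the job done as asked, in the order asked, and still so for the second after the job is handed in, with the robot touching nothing.
Of basket_a, basket_b, basket_c only 2 to 3 are there at a start; the rules pass over those that are not, and their reading is None.
At some moment in a run one of basket_a, basket_b, basket_c may be knocked a few centimetres aside while the robot is not near it.
Once in a run the grip may slacken for a moment while it holds something.
It also fails if it takes over 210 s, if anything falls off the work surface, if the arm or the gripper's body presses on something with over 40 N, if the wrist force passes 120 N, or if a joint passes its speed limit or range.

## Working session

There is one attempt and no reset: what is moved stays moved. The work goes in short steps, Python scripts to look and compute and a tool call to move; the robot and the scene stay as the last step left them, time stands still between calls to the robot, and variables do not carry over. Pictures are saved under pics/ and viewed, at most 14 in all, crops included, and the job is handed in when it is done.

Besides the shell and the picture viewer there is one more tool, called after "Emit:" by a JSON object that holds its "fn" and its "kwargs". send_rows: Moves the arm, as the interface text tells. Its arguments: {"type":"object","properties":{"series":{"type":"array"}},"required":["series"]}

```bash
mkdir -p pics; ls; cat > h.py <<'E'
import numpy as np, cv2
from bench import monitor, get_image, camera_info, job_done
from scipy.spatial.transform import Rotation as Ro
def save(n,f):
    im=get_image(n); cv2.imwrite('pics/'+f+'.png',im[:,:,::-1]); return im
def ray(c,u,v):
    K=np.array(c['intrinsics']);R=np.array(c['R']);t=np.array(c['t'])
    return -R.T@t, R.T@np.linalg.inv(K)@np.array([u,v,1.])
def plane(c,u,v,z):
    o,d=ray(c,u,v); return o+d*(z-o[2])/d[2]
def proj(c,X):
    p=np.array(c['intrinsics'])@(np.array(c['R'])@np.array(X,float)+np.array(c['t'])); return p[:2]/p[2]
E
python3 - <<'E'
from h import *
for n in('scene','top'):
    save(n,n+'0'); c=camera_info(n); print(n,np.round(-np.array(c['R']).T@c['t']),np.round(c['intrinsics'],1).tolist())
print(monitor.read_state())
E
```

```text
pics
scene [ 992.  408. 1201.] [[375.6, 0.0, 319.9], [0.0, 375.6, 198.0], [0.0, 0.0, 1.0]]
top [ 304.   41. 1110.] [[365.9, 0.0, 322.0], [0.0, 365.9, 196.2], [0.0, 0.0, 1.0]]
{'clock': 0.1, 'joints': array([ 1.42660491e+00,  3.85456414e-01,  6.77422413e-03, -4.35301701e-04,
       -1.19401582e+00, -2.58584314e-01]), 'joint_vel': array([-3.73776477e-04, -1.60358698e-03,  2.25520610e-03,  2.62365046e-03,
       -9.57357071e-05, -1.05925416e-03]), 'joint_efforts': array([-4.16630860e-05, -3.93317914e+01,  1.88928884e+01,  4.19791505e+00,
       -2.61766858e-03,  3.76789053e-07]), 'position': array([244.75523516, 574.46215149, 205.64960903]), 'ee_rot': array([ 9.79773385e-01, -2.00107895e-01, -1.47621421e-04,  9.60850164e-04]), 'contact_force': array([ 0.08233468, -0.17403601,  0.1172915 ]), 'wrist_torque': array([ 0.02299783, -0.05548216,  0.0051438 ]), 'grasp_force': 0.0, 'gripper_width': 85.43581648376396}
```

View pics/top0.png

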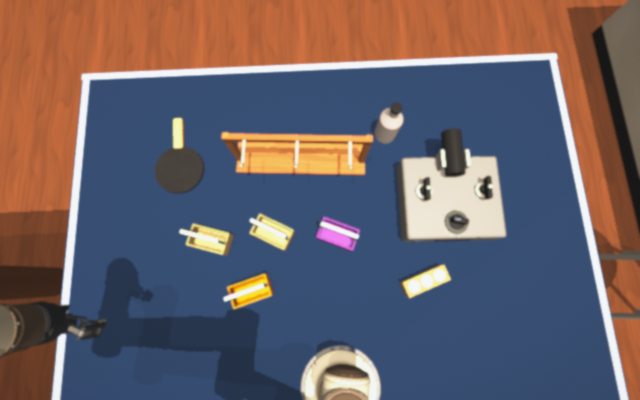

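View pics/scene0.png

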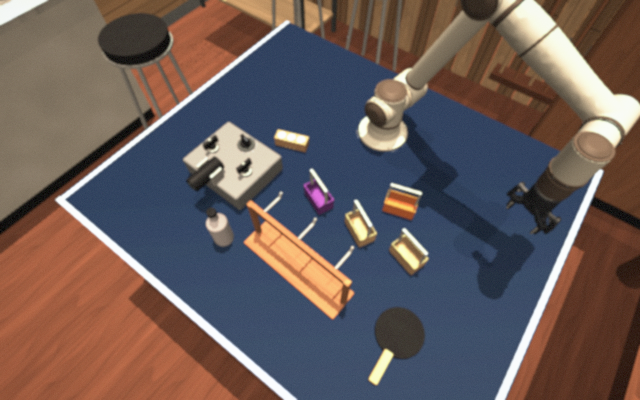

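Top view: launcher at (453,198) with dial (457,221) and clamps (424,189), (485,187). The rack is at (297,155). Basket candidates are pale (208,238), pale (271,231), orange (249,291) and purple (338,233), with the carton at (426,281). By the description, only the two pale ones are targets.

```bash
python3 - <<'E'
from h import *
c=camera_info('top'); im=cv2.imread('pics/top0.png'); 
P=lambda n,u,v,z:print(n,np.round(plane(c,u,v,z)).tolist())
P('dial',457,219,132);P('cl_l',424,189,138);P('cl_r',486,187,138)
for q in[(402,157),(496,156),(505,238),(403,240)]:P('corner',*q,88)
P('b1 bar',180,232,129);P('b1 bar',224,240,129);P('b2',250,222,129);P('b2',290,234,129)
P('hook c',242,152,199);P('hook b',297,153,199);P('hook a',351,153,199)
P('rack railtop',222,136,201);P('rack railtop',372,138,201)
w=camera_info('wrist'); s=monitor.read_state(); R=Ro.from_quat(s['ee_rot']).as_matrix()
print(np.round(R,2).tolist()); cam=-np.array(w['R']).T@w['t']; print('cam in tool',np.round(R.T@(cam-s['position']),1)); print(np.round((np.array(w['R'])@R),3).tolist(),np.round(w['intrinsics'],0).tolist())
big=cv2.resize(im[140:250,160:360],None,fx=4,fy=4,interpolation=cv2.INTER_CUBIC);cv2.imwrite('pics/crop1.png',big)
E
```

```text
dial [438.0, -338.0, 132.0]
cl_l [525.0, -256.0, 138.0]
cl_r [522.0, -427.0, 138.0]
corner [635.0, -218.0, 88.0]
corner [625.0, -495.0, 88.0]
corner [384.0, -483.0, 88.0]
corner [393.0, -197.0, 88.0]
b1 bar [441.0, 409.0, 129.0]
b1 bar [414.0, 291.0, 129.0]
b2 [459.0, 221.0, 129.0]
b2 [421.0, 115.0, 129.0]
hook c [634.0, 228.0, 199.0]
hook b [624.0, 84.0, 199.0]
hook a [617.0, -57.0, 199.0]
rack railtop [680.0, 280.0, 201.0]
rack railtop [655.0, -115.0, 201.0]
[[0.92, -0.39, -0.0], [-0.39, -0.92, -0.0], [0.0, 0.0, -1.0]]
cam in tool [  74.5   -1.  -166.6]
[[-0.0, 1.0, 0.0], [-0.957, -0.0, -0.291], [-0.291, -0.0, 0.957]] [[314.0, 0.0, 321.0], [0.0, 314.0, 201.0], [0.0, 0.0, 1.0]]
```

View pics/crop1.png

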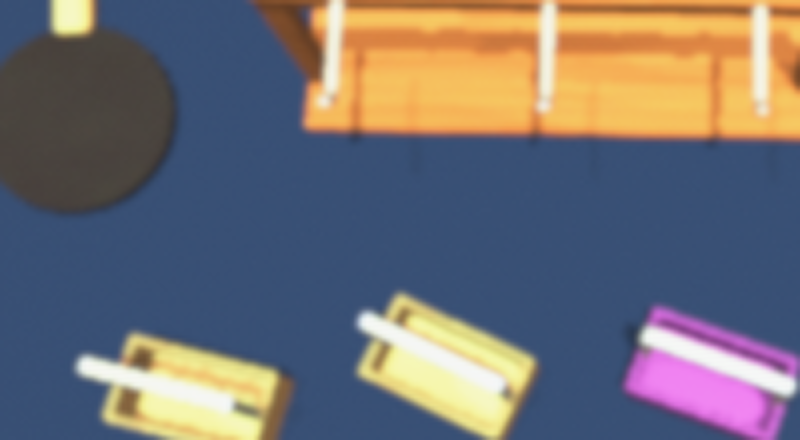

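The crop confirms two pale baskets, at crop (200,385) and (445,365). The purple one is on the right. Next I move over the launcher.

Emit:
{"fn": "send_rows", "kwargs": {"series": [[[0,0,-40],[0,0,0],85],[[0,0,-40],[0,0,0],85],[[0,0,-40],[0,0,0],85],[[27.3,35.6,0],[0,0,0],85],[[27.3,35.6,0],[0,0,0],85],[[27.3,35.6,0],[0,0,0],85],[[27.3,35.6,0],[0,0,0],85],[[27.3,35.6,0],[0,0,0],85]]}}

```text
clock: 0.9
position: [300.7, 355.6, 326.2]
ee_rot: [0.98, -0.2, -0.0, 0.0]
contact_force: [0.9, 0.1, 0.8]
gripper_width: 84.8
grasp_force: 0.0
```

Emit:
{"fn": "send_rows", "kwargs": {"series": [[[27.3,35.6,0],[0,0,0],85],[[27.3,35.6,0],[0,0,0],85],[[27.3,35.6,0],[0,0,0],85],[[27.3,35.6,0],[0,0,0],85],[[27.3,35.6,0],[0,0,0],85],[[27.3,35.6,0],[0,0,0],85],[[27.3,35.6,0],[0,0,0],85],[[27.3,35.6,0],[0,0,0],85]]}}

```text
clock: 1.7
position: [389.7, 8.3, 326.6]
ee_rot: [0.98, -0.2, 0.0, -0.0]
contact_force: [0.5, 1.1, 0.7]
gripper_width: 85.5
grasp_force: 0.0
```

Emit:
{"fn": "send_rows", "kwargs": {"series": [[[27.3,35.6,0],[0,0,0],85],[[27.3,35.6,0],[0,0,0],85],[[27.3,35.6,0],[0,0,0],85],[[27.3,35.6,0],[0,0,0],85],[[27.3,35.6,0],[0,0,0],85],[[27.3,35.6,0],[0,0,0],85],[[27.3,35.6,0],[0,0,0],85],[[27.3,35.6,0],[0,0,0],85]]}}

```text
clock: 2.5
position: [479.2, -339.4, 326.0]
ee_rot: [0.98, -0.2, -0.0, -0.0]
contact_force: [0.4, 0.7, 1.3]
gripper_width: 85.2
grasp_force: 0.0
```

Emit:
{"fn": "send_rows", "kwargs": {"series": [[[0,0,0],[0,0,0],85],[[0,0,0],[0,0,0],85]]}}

```text
clock: 2.7
position: [478.9, -338.2, 325.0]
ee_rot: [0.98, -0.201, -0.001, -0.0]
contact_force: [0.7, 0.3, -0.4]
gripper_width: 84.8
grasp_force: 0.0
```

```bash
python3 - <<'E'
from h import *
import pickle
w=camera_info('wrist'); save('wrist','w1'); pickle.dump(w,open('w1.pkl','wb'))
for n,p in(('d',(438,-338,125)),('l',(525,-256,126)),('r',(522,-427,126))):print(n,proj(w,p))
print(monitor.read_state()['joints'])
E
```

```text
d [334.69112592 200.96711303]
l [241.95060694 162.4451137 ]
r [379.7622128  104.93113652]
[-3.37595391e-01  2.62186325e-01  1.24531644e-01 -3.32520359e-04
 -1.43473788e+00  1.50513004e+00]
```

View pics/w1.png

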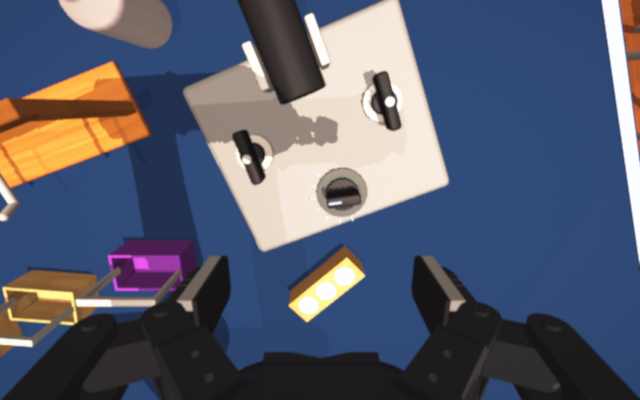

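The wrist view shows the dial at (342,191), the left clamp at (250,157) and the right clamp at (386,101). I zoom in to measure bar angles.

```bash
python3 - <<'E'
from h import *
im=cv2.imread('pics/w1.png')
a=[cv2.resize(im[v-40:v+40,u-35:u+35],None,fx=3.8*1,fy=3.8,interpolation=cv2.INTER_CUBIC) for u,v in((342,191),(250,157),(387,101))]
a=[cv2.convertScaleAbs(x,alpha=1.6,beta=20) for x in a]
cv2.imwrite('pics/crop2.png',np.hstack(a))
E
```

```text
(no output)
```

View pics/crop2.png

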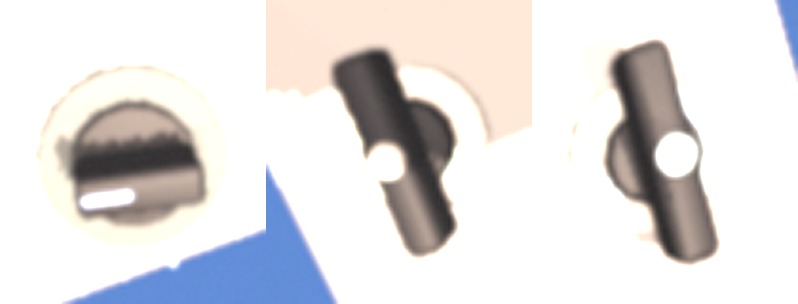

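The crops show the dial bar's top running (78,198) to (200,186). White caps mark the clamp axes at (386,162) and (677,155), with the bars running nearly vertical.

```bash
cat > m.py <<'E'
from h import *
import pickle,sys
w=pickle.load(open('w1.pkl','rb'))
def L(i,p,z):
    u,v=((342,191),(250,157),(387,101))[i]; return plane(w,u-35+p[0]/3.8-.3,v-40+p[1]/3.8-.3,z)
a,b=L(0,(78,198),132),L(0,(200,186),132); print('dial',np.round((a+b)/2,1),'dir marked end',np.arctan2(*(a-b)[1::-1]),np.linalg.norm(a-b))
for i,c,e in((1,(120,162),[(69,75),(139,245)]),(2,(145,155),[(136,50),(184,240)])):
    p,q=[L(i,x,138) for x in e]; print('clamp',np.round(L(i,c,140),1),np.arctan2(*(p-q)[1::-1]),np.linalg.norm(p-q))
c=[plane(w,*x,88)for x in((184,91),(264,250),(448,183),(399,0))]
for x in c:print(np.round(x,1))
print(np.arctan2(*(c[0]-c[1])[1::-1]),np.arctan2(*(c[1]-c[2])[1::-1]))
E
python3 m.py
```

```text
dial [ 435.8 -347.9  132. ] dir marked end 1.2687551487368864 38.63479637800922
clamp [ 527.1 -266.4  140. ] -0.08076789497318525 53.72693016079681
clamp [ 522.1 -435.8  140. ] -0.08242152134030316 53.75636831591729
[ 628.2 -220.2   88. ]
[ 399.2 -215.5   88. ]
[ 390.8 -482.3   88. ]
[ 616.9 -491.8   88. ]
-0.020540130483960046 1.5394801150755544
```

Emit:
{"fn": "send_rows", "kwargs": {"series": [[[0,0,0],[0,0,0.147],85],[[0,0,0],[0,0,0.147],85],[[0,0,0],[0,0,0.147],85],[[0,0,0],[0,0,0.147],85],[[0,0,0],[0,0,0.147],85],[[0,0,0],[0,0,0.147],85],[[0,0,0],[0,0,0.147],85],[[0,0,0],[0,0,0.147],85]]}}

```text
clock: 3.55
position: [479.2, -335.8, 327.5]
ee_rot: [-0.703, 0.711, -0.001, 0.0]
contact_force: [-0.3, 0.5, -0.0]
gripper_width: 85.3
grasp_force: 0.0
```

Emit:
{"fn": "send_rows", "kwargs": {"series": [[[0,0,0],[0,0,0.147],85],[[0,0,0],[0,0,0.147],85],[[11.1,19.8,0],[0,0,0],85],[[11.1,19.8,0],[0,0,0],85],[[0,0,45],[0,0,0],85],[[0,0,45],[0,0,0],85],[[0,0,0],[0,0,0],85],[[0,0,0],[0,0,0],85]]}}

```text
clock: 4.35
position: [435.3, -346.6, 238.2]
ee_rot: [-0.594, 0.805, -0.001, -0.0]
contact_force: [-0.3, 0.1, 1.7]
gripper_width: 85.1
grasp_force: 0.0
```

```bash
cat >> h.py <<'E'
def yaw():
    R=Ro.from_quat(monitor.read_state()['ee_rot']).as_matrix(); return np.arctan2(R[1,0],R[0,0])
def togo(p):
    s=monitor.read_state();R=Ro.from_quat(s['ee_rot']).as_matrix(); return np.round(R.T@(np.array(p)-s['position']),1)
E
python3 - <<'E'
from h import *
w=camera_info('wrist');save('wrist','w2'); import pickle;pickle.dump(w,open('w2.pkl','wb'))
s=monitor.read_state();print(yaw(),s['position'],togo((434.9,-348.4,107)),s['wrist_torque'],proj(w,(434.9,-348.4,132)),s['joints'])
E
```

```text
-1.87086607849009 [ 436.32285622 -347.23640169  239.55881558] [  1.3   1.6 132.6] [-0.02823966  0.01209422 -0.00321191] [321.00841723 188.7754781 ] [-0.38057274  0.24533784 -0.1103528   0.00172159 -1.21080201  0.07990405]
```

View pics/w2.png

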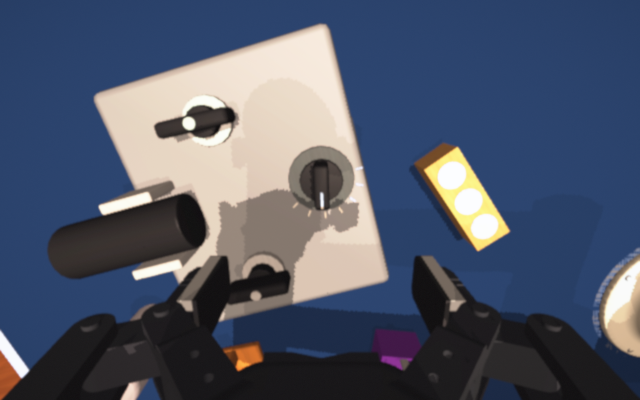

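The dial bar is vertical at column 321, aligned with the fingers. I descend and grip.

Emit:
{"fn": "send_rows", "kwargs": {"series": [[[1,1,40],[0,0,0],85],[[0,0,40],[0,0,0],85],[[0,0,35],[0,0,0],50],[[0,0,16],[0,0,0],40],[[0,0,0],[0,0,0],30],[[0,0,0],[0,0,0],10],[[0,0,0],[0,0,0],10],[[0,0,0],[0,0,0],10]]}}

```text
clock: 5.2
position: [435.0, -348.2, 107.7]
ee_rot: [-0.593, 0.805, -0.002, 0.001]
contact_force: [0.1, 0.3, 1.6]
gripper_width: 10.1
grasp_force: 1.5
```

Emit:
{"fn": "send_rows", "kwargs": {"series": [[[0,0,0],[0,0,0],10],[[0,0,0],[0,0,0],10],[[0,0,0],[0,0,0],10],[[0,0,0],[0,0,0],10]]}}

```text
clock: 5.6
position: [435.0, -348.3, 107.6]
ee_rot: [-0.593, 0.805, -0.002, 0.001]
contact_force: [-0.4, 0.6, 6.4]
gripper_width: 10.0
grasp_force: 3.2
```

Emit:
{"fn": "send_rows", "kwargs": {"series": [[[0,0,0],[0,0,0],0],[[0,0,0],[0,0,0],0],[[0,0,0],[0,0,0],0]]}}

```text
clock: 5.9
position: [434.1, -348.1, 107.4]
ee_rot: [-0.593, 0.805, -0.001, 0.0]
contact_force: [-1.7, 1.1, 6.2]
gripper_width: 0.3
grasp_force: 3.2
```

```bash
python3 - <<'E'
from h import *
im=save('wrist','w3');s=monitor.read_state();print(s['gripper_width'],s['grasp_force'],s['contact_force'],s['wrist_torque'])
cv2.imwrite('pics/crop3.png',cv2.resize(im[120:320,160:480,::-1],None,fx=2.4,fy=2.4))
E
```

```text
0.17169211847929486 3.244296833390763 [-0.993119    1.71504503  6.31404722] [0.33896228 0.36590466 0.03717621]
```

View pics/crop3.png

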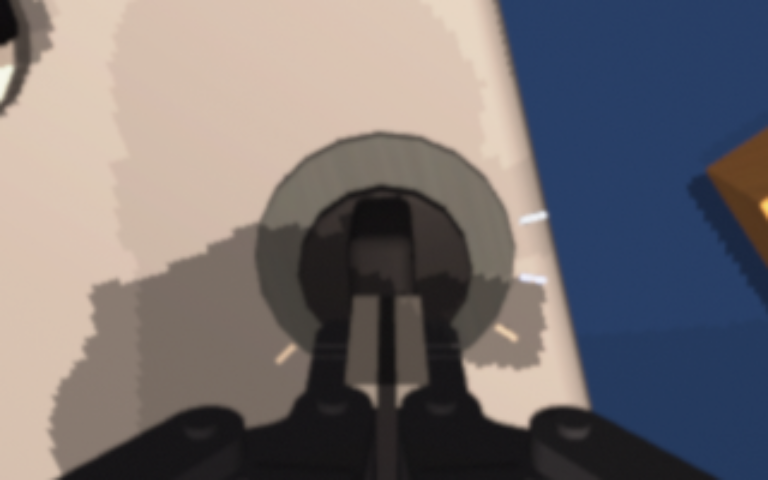

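The fingers closed without catching the bar. I triangulate the heights from w1 and w2.

```bash
cat >> h.py <<'E'
def tri(*obs):
    A=np.zeros((3,3));b=np.zeros(3)
    for c,u,v in obs:
        o,d=ray(c,u,v);d/=np.linalg.norm(d);M=np.eye(3)-np.outer(d,d);A+=M;b+=M@o
    return np.linalg.solve(A,b)
E
python3 - <<'E'
from h import *
import pickle
w1,w2=[pickle.load(open(f'w{i}.pkl','rb')) for i in(1,2)]
print('cap r',tri((w1,390,101.5),(w2,189,124)))
print('cap l',tri((w1,246.3,159.5),(w2,256,295)))
print('mark',tri((w1,327.5+7,203.1),(w2,322,200)))
print('dial',tri((w1,343.5,201.5),(w2,321,185)))
print('box near corner',tri((w1,448,183),(w2,324,26)), tri((w1,264,250),(w2,387,278)))
print(tri((w1,399,0),(w2,97,97)))
E
```

```text
cap r [ 521.87358146 -435.46001925  139.96729857]
cap l [ 526.90423212 -265.86902703  137.89806322]
mark [ 437.22808732 -337.33301572  130.0726432 ]
dial [ 433.82430651 -348.8626185   125.1667307 ]
box near corner [ 390.98299416 -481.8627631    88.55702535] [ 397.72015816 -213.89961962   85.53842045]
[ 616.06266031 -489.19810099   90.35762633]
```

The positions are right: the dial is at (434,-349) with its top near 130. In the picture the fingertips appear to sit on top of the bar, so the real tips may be short of the reported TCP. I open partway and lower in small steps, watching the force.

Emit:
{"fn": "send_rows", "kwargs": {"series": [[[0,0,0],[0,0,0],40],[[0,0,0],[0,0,0],40],[[0,0,0],[0,0,0],40],[[0,0,0],[0,0,0],40]]}}

```text
clock: 6.35
position: [433.1, -347.3, 105.2]
ee_rot: [-0.593, 0.805, 0.001, -0.0]
contact_force: [0.1, 0.2, 0.8]
gripper_width: 39.7
grasp_force: 0.0
```

Emit:
{"fn": "send_rows", "kwargs": {"series": [[[0,0,2],[0,0,0],40],[[0,0,2],[0,0,0],40],[[0,0,0],[0,0,0],40]]}}

```text
clock: 6.65
position: [433.3, -347.4, 101.0]
ee_rot: [-0.593, 0.805, 0.001, -0.0]
contact_force: [-0.3, 0.1, -0.3]
gripper_width: 39.7
grasp_force: 0.0
```

```bash
python3 - <<'E'
from h import *
im=save('wrist','w4');s=monitor.read_state();print(s['gripper_width'],s['grasp_force'],s['contact_force'],s['wrist_torque'])
cv2.imwrite('pics/crop4.png',cv2.resize(im[120:360,160:480,::-1],None,fx=2.4,fy=2.4))
E
```

```text
40.22861950954035 0.0 [-0.08352256  0.24491941  0.31179333] [ 0.00102187 -0.00609225  0.00513171]
```

View pics/crop4.png

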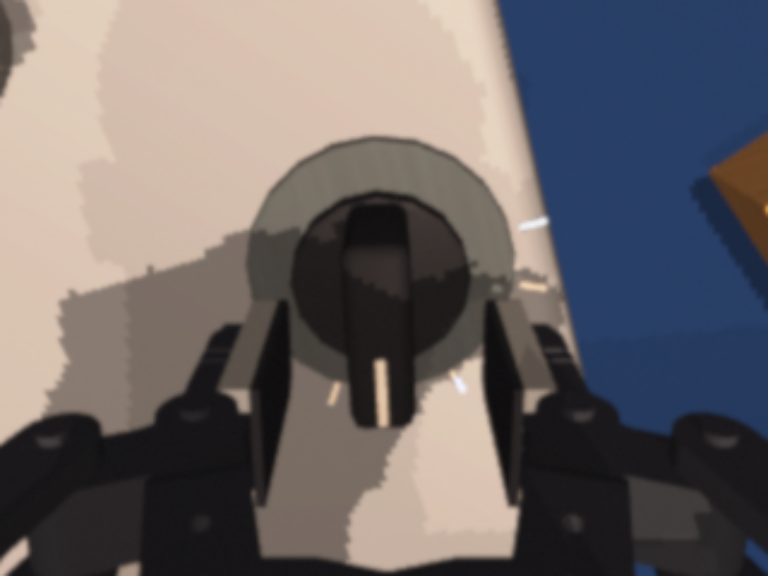

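At opening 40 the pads straddle the bar. The pad spacing (82 px for 40 mm) puts the tips about 27 mm short of the TCP, so I lower further in small steps, watching the force.

Emit:
{"fn": "send_rows", "kwargs": {"series": [[[0,0,3],[0,0,0],40],[[0,0,3],[0,0,0],40],[[0,0,3],[0,0,0],40],[[0,0,0],[0,0,0],40]]}}

```text
clock: 7.1
position: [433.3, -347.4, 92.0]
ee_rot: [-0.593, 0.805, 0.001, -0.0]
contact_force: [0.3, 0.0, 0.9]
gripper_width: 40.0
grasp_force: 0.0
```

Emit:
{"fn": "send_rows", "kwargs": {"series": [[[0,0,3],[0,0,0],40],[[0,0,0],[0,0,0],40],[[0,0,3],[0,0,0],40],[[0,0,0],[0,0,0],40]]}}

```text
clock: 7.5
position: [433.4, -347.5, 86.2]
ee_rot: [-0.593, 0.805, 0.0, -0.0]
contact_force: [-0.0, 0.7, -0.3]
gripper_width: 40.0
grasp_force: 0.0
```

Emit:
{"fn": "send_rows", "kwargs": {"series": [[[0,0,0],[0,0,0],10],[[0,0,0],[0,0,0],5],[[0,0,0],[0,0,0],5],[[0,0,0],[0,0,0],5],[[0,0,0],[0,0,0],5],[[0,0,0],[0,0,0],5]]}}

```text
clock: 8.1
position: [434.7, -348.0, 87.0]
ee_rot: [-0.593, 0.805, -0.001, 0.001]
contact_force: [3.9, -1.6, -0.5]
gripper_width: 12.8
grasp_force: 61.1
```

Gripped (12.8 mm, 61 N): the pads act about 25 mm behind the reported TCP. I turn the dial anticlockwise.

Emit:
{"fn": "send_rows", "kwargs": {"series": [[[0,0,0],[0,0,-0.06],5],[[0,0,0],[0,0,-0.1],5],[[0,0,0],[0,0,-0.12],5],[[0,0,0],[0,0,-0.12],5],[[0,0,0],[0,0,-0.12],5],[[0,0,0],[0,0,-0.12],5],[[0,0,0],[0,0,-0.08],5],[[0,0,0],[0,0,0],5]]}}

```text
clock: 8.9
position: [433.8, -348.0, 87.0]
ee_rot: [0.838, -0.545, 0.0, 0.0]
contact_force: [0.8, -2.8, 1.2]
gripper_width: 13.0
grasp_force: 61.3
```

```bash
python3 - <<'E'
from h import *
s=monitor.read_state();print(yaw(),s['wrist_torque'],s['contact_force'],s['joints'][5],s['joint_efforts'][5])
E
```

```text
-1.1526489915860423 [-0.6090174  -0.43289056  0.06878558] [ 0.77417545 -2.78714527  1.19613664] 0.8020240243476063 0.24682500399649143
```

Emit:
{"fn": "send_rows", "kwargs": {"series": [[[0,0,0],[0,0,-0.12],5],[[0,0,0],[0,0,-0.12],5],[[0,0,0],[0,0,-0.12],5],[[0,0,0],[0,0,-0.12],5],[[0,0,0],[0,0,-0.12],5],[[0,0,0],[0,0,-0.12],5],[[0,0,0],[0,0,-0.12],5],[[0,0,0],[0,0,0],5]]}}

```text
clock: 9.7
position: [433.2, -348.7, 87.0]
ee_rot: [0.988, -0.156, -0.0, 0.001]
contact_force: [-0.5, -5.8, 0.7]
gripper_width: 12.2
grasp_force: 61.2
```

```bash
python3 - <<'E'
from h import *
s=monitor.read_state();print(yaw(),s['wrist_torque'],s['contact_force'],s['joints'][5],s['joint_efforts'][5])
E
```

```text
-0.31259456143109937 [-1.52858021  0.05657831  0.06521401] [-0.4504771  -5.75019344  0.73519597] 1.6420959291943185 0.315631628036499
```

Emit:
{"fn": "send_rows", "kwargs": {"series": [[[0,0,0],[0,0,-0.1],5],[[0,0,0],[0,0,-0.1],5],[[0,0,0],[0,0,0],5]]}}

```text
clock: 10.0
position: [433.1, -349.0, 87.0]
ee_rot: [0.998, -0.056, -0.0, 0.001]
contact_force: [-0.3, -6.5, -0.1]
gripper_width: 12.7
grasp_force: 61.2
```

```bash
python3 - <<'E'
from h import *
s=monitor.read_state();print(yaw(),s['wrist_torque'],s['contact_force'],s['joints'][5],s['joint_efforts'][5])
E
```

```text
-0.11290519575784282 [-1.88496278  0.0295779   0.02082865] [-0.29894284 -6.50126695 -0.1154768 ] 1.8417286064828355 0.25730201974511147
```

Emit:
{"fn": "send_rows", "kwargs": {"series": [[[0,0,0],[0,0,-0.05],5],[[0,0,0],[0,0,-0.05],5],[[0,0,0],[0,0,0],5]]}}

```text
clock: 10.3
position: [433.1, -349.0, 87.0]
ee_rot: [1.0, -0.008, -0.0, 0.001]
contact_force: [0.5, -6.5, 0.6]
gripper_width: 12.7
grasp_force: 61.5
```

```bash
python3 - <<'E'
from h import *
s=monitor.read_state();print(yaw(),s['wrist_torque'],s['contact_force'],s['joints'][5],s['joint_efforts'][5])
E
```

```text
-0.016892138340984065 [-2.02164363 -0.03464438 -0.57864398] [ 0.48186863 -6.47314075  0.5991513 ] 1.938536704337958 0.7902015745639801
```

Emit:
{"fn": "send_rows", "kwargs": {"series": [[[0,0,0],[0,0,-0.05],5],[[0,0,0],[0,0,-0.05],5],[[0,0,0],[0,0,0],5]]}}

```text
clock: 10.6
position: [432.3, -348.9, 87.2]
ee_rot: [0.999, 0.039, -0.001, 0.0]
contact_force: [-3.1, -6.2, 3.5]
gripper_width: 12.7
grasp_force: 94.9
```

```bash
python3 - <<'E'
from h import *
s=monitor.read_state();print(yaw(),s['wrist_torque'],s['contact_force'],s['joints'][5],s['joint_efforts'][5])
E
```

```text
0.07897579287827151 [-1.89840628  0.53527624 -1.536079  ] [-3.10648605 -6.23494122  3.46556567] 2.0356138956969003 1.6858545318245888
```

The stop shows clearly: torque rose from 0.06 to 1.5 N m near yaw -0.03, so the dial is off. I release, rise and check.

Emit:
{"fn": "send_rows", "kwargs": {"series": [[[0,0,0],[0,0,0.07],13],[[0,0,0],[0,0,0],50],[[0,0,0],[0,0,0],50],[[0,0,0],[0,0,0],50],[[0,0,-25],[0,0,0],50],[[0,0,-40],[0,0,0],60],[[0,0,-40],[0,0,0],60],[[0,0,0],[0,0,0.08],60]]}}

```text
clock: 11.4
position: [436.6, -349.2, 198.0]
ee_rot: [0.999, -0.032, 0.005, 0.003]
contact_force: [0.4, 1.1, -0.3]
gripper_width: 60.2
grasp_force: 0.0
```

Emit:
{"fn": "send_rows", "kwargs": {"series": [[[29,-30,0],[0,0,0],60],[[29,-30,0],[0,0,0],60],[[29,-30,0],[0,0,0],60],[[0,0,0],[0,0,0],60],[[0,0,0],[0,0,0],60]]}}

```text
clock: 11.9
position: [526.2, -262.1, 191.0]
ee_rot: [1.0, -0.03, -0.001, -0.0]
contact_force: [0.4, -0.1, 0.2]
gripper_width: 60.0
grasp_force: 0.0
```

```bash
python3 - <<'E'
from h import *
w=camera_info('wrist');im=save('wrist','w5'); import pickle;pickle.dump(w,open('w5.pkl','wb'))
s=monitor.read_state();print(yaw(),s['position'],togo((527,-266.2,87)),s['contact_force'],proj(w,(527,-266.2,138)),proj(w,(434.5,-348.5,132)))
E
```

```text
-0.06201044314794179 [ 525.68118418 -262.72561046  191.15602144] [  1.7   3.4 104.2] [ 0.39159332 -0.80257527 -0.10268731] [327.57787975 209.89204668] [431.46072356 306.3478591 ]
```

View pics/w5.png

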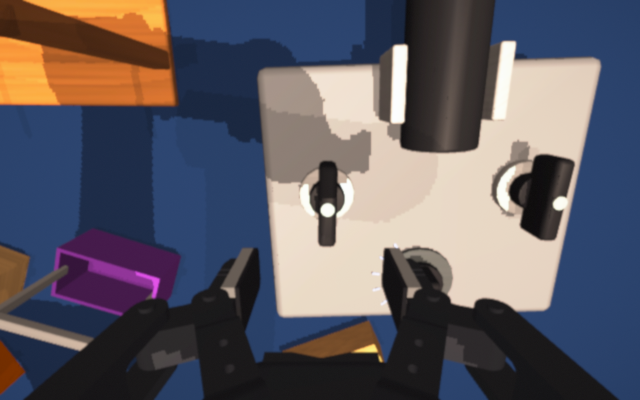

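The left clamp bar is vertical with its cap at (327,209), as predicted. I shift, descend and grip.

Emit:
{"fn": "send_rows", "kwargs": {"series": [[[1.7,3.4,30],[0,0,0.02],60],[[0,0,35],[0,0,0],50],[[0,0,20],[0,0,0],50],[[0,0,12],[0,0,0],50],[[0,0,7],[0,0,0],50],[[0,0,0],[0,0,0],30],[[0,0,0],[0,0,0],5],[[0,0,0],[0,0,0],5]]}}

```text
clock: 12.75
position: [529.0, -267.2, 90.0]
ee_rot: [0.999, -0.041, 0.002, 0.001]
contact_force: [-0.6, 0.2, 3.8]
gripper_width: 12.9
grasp_force: 60.0
```

Emit:
{"fn": "send_rows", "kwargs": {"series": [[[0,0,0],[0,0,0],5],[[0,0,0],[0,0,0],5],[[0,0,0],[0,0,0],5],[[0,0,0],[0,0,0],5]]}}

```text
clock: 13.15
position: [529.0, -267.1, 90.0]
ee_rot: [0.999, -0.041, 0.002, 0.001]
contact_force: [-1.5, 0.3, 5.1]
gripper_width: 12.7
grasp_force: 60.3
```

Emit:
{"fn": "send_rows", "kwargs": {"series": [[[0,0,0],[0,0,0.1],5],[[0,0,0],[0,0,0.12],5],[[0,0,0],[0,0,0.12],5],[[0,0,0],[0,0,0.12],5],[[0,0,0],[0,0,0.12],5],[[0,0,0],[0,0,0.12],5],[[0,0,0],[0,0,0.12],5],[[0,0,0],[0,0,0.08],5]]}}

```text
clock: 13.95
position: [528.1, -268.7, 90.0]
ee_rot: [0.881, -0.474, 0.002, 0.001]
contact_force: [-1.6, -5.5, 5.3]
gripper_width: 12.7
grasp_force: 60.4
```

Emit:
{"fn": "send_rows", "kwargs": {"series": [[[0,0,0],[0,0,0.1],5],[[0,0,0],[0,0,0.1],5],[[0,0,0],[0,0,0.08],5],[[0,0,0],[0,0,0],5]]}}

```text
clock: 14.35
position: [527.6, -268.8, 90.0]
ee_rot: [0.807, -0.591, 0.001, 0.001]
contact_force: [-3.2, -5.0, 4.9]
gripper_width: 13.1
grasp_force: 60.4
```

```bash
python3 - <<'E'
from h import *
s=monitor.read_state();print(yaw(),s['wrist_torque'],s['contact_force'],s['joints'][5],s['joint_efforts'][5])
E
```

```text
-1.2637402355555818 [-1.5525446   0.98017128 -0.03519243] [-3.16983592 -5.02153006  4.85761591] 0.500998921939825 -0.20386192481964827
```

Emit:
{"fn": "send_rows", "kwargs": {"series": [[[0,0,0],[0,0,0],30],[[0,0,0],[0,0,0],50],[[0,0,0],[0,0,0],50],[[0,0,-25],[0,0,0],50],[[0,0,-40],[0,0,0],60],[[0,0,-40],[0,0,0],60],[[0,0,0],[0,0,-0.14],60],[[0,0,0],[0,0,-0.14],60]]}}

```text
clock: 15.15
position: [528.4, -266.4, 194.1]
ee_rot: [0.883, -0.469, 0.001, -0.001]
contact_force: [0.4, 0.1, -0.5]
gripper_width: 59.9
grasp_force: 0.0
```

Emit:
{"fn": "send_rows", "kwargs": {"series": [[[0,0,0],[0,0,-0.15],60],[[0,0,0],[0,0,-0.15],60],[[0,0,0],[0,0,-0.15],60],[[0,0,0],[0,0,-0.15],60],[[0,0,0],[0,0,-0.15],60],[[0,0,0],[0,0,-0.15],60],[[2,41.8,0],[0,0,0],60],[[2,41.8,0],[0,0,0],60]]}}

```text
clock: 15.95
position: [525.2, -350.0, 192.6]
ee_rot: [0.999, -0.04, 0.0, -0.0]
contact_force: [0.4, -1.0, 0.2]
gripper_width: 60.1
grasp_force: 0.0
```

Emit:
{"fn": "send_rows", "kwargs": {"series": [[[2,41.8,0],[0,0,0],60],[[2,41.8,0],[0,0,0],60],[[0,0,0],[0,0,0],60],[[0,0,0],[0,0,0],60]]}}

```text
clock: 16.35
position: [521.3, -434.3, 191.3]
ee_rot: [0.999, -0.042, -0.001, -0.001]
contact_force: [-0.5, -0.2, 0.3]
gripper_width: 60.4
grasp_force: 0.0
```

```bash
python3 - <<'E'
from h import *
w=camera_info('wrist');im=save('wrist','w6'); import pickle;pickle.dump(w,open('w6.pkl','wb'))
s=monitor.read_state();print(yaw(),s['position'],togo((522,-435.6,88)),s['contact_force'],proj(w,(522,-435.6,138)),proj(w,(434.5,-348.5,132)))
E
```

```text
-0.08302094617058146 [ 521.53751249 -433.49491106  191.78811994] [  0.8   2.2 103.8] [-0.75886223  0.11074016 -0.53861074] [323.75692803 209.9484722 ] [229.59528396 313.49281316]
```

View pics/w6.png

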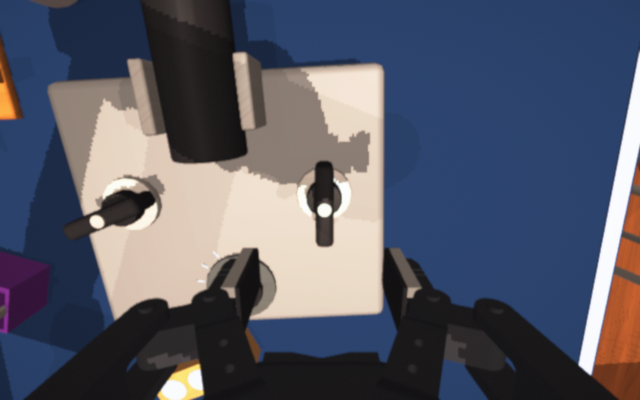

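The left clamp is now turned and locked (bar near horizontal, cap at (97,221)). The right clamp's cap is at (324,210) with its bar vertical.

Emit:
{"fn": "send_rows", "kwargs": {"series": [[[0,2,30],[0,0,0],60],[[0,0,35],[0,0,0],50],[[0,0,20],[0,0,0],50],[[0,0,12],[0,0,0],50],[[0,0,6],[0,0,0],50],[[0,0,0],[0,0,0],30],[[0,0,0],[0,0,0],5],[[0,0,0],[0,0,0],5]]}}

```text
clock: 17.2
position: [522.5, -436.9, 91.5]
ee_rot: [0.999, -0.041, 0.001, 0.001]
contact_force: [0.5, -2.0, 2.3]
gripper_width: 12.7
grasp_force: 61.6
```

Emit:
{"fn": "send_rows", "kwargs": {"series": [[[0,0,0],[0,0,0],5],[[0,0,0],[0,0,0],5],[[0,0,0],[0,0,0],5],[[0,0,0],[0,0,0],5]]}}

```text
clock: 17.6
position: [522.5, -436.9, 91.4]
ee_rot: [0.999, -0.041, 0.001, 0.001]
contact_force: [0.3, -1.0, 5.9]
gripper_width: 12.8
grasp_force: 62.0
```

Emit:
{"fn": "send_rows", "kwargs": {"series": [[[0,0,0],[0,0,0.1],5],[[0,0,0],[0,0,0.12],5],[[0,0,0],[0,0,0.12],5],[[0,0,0],[0,0,0.12],5],[[0,0,0],[0,0,0.12],5],[[0,0,0],[0,0,0.12],5],[[0,0,0],[0,0,0.12],5],[[0,0,0],[0,0,0.08],5]]}}

```text
clock: 18.4
position: [522.2, -437.2, 91.5]
ee_rot: [0.881, -0.474, 0.002, 0.001]
contact_force: [-0.5, -1.9, 5.3]
gripper_width: 12.8
grasp_force: 62.2
```

Emit:
{"fn": "send_rows", "kwargs": {"series": [[[0,0,0],[0,0,0.1],5],[[0,0,0],[0,0,0.1],5],[[0,0,0],[0,0,0.08],5],[[0,0,0],[0,0,0],5]]}}

```text
clock: 18.8
position: [522.1, -437.4, 91.4]
ee_rot: [0.807, -0.591, 0.002, 0.001]
contact_force: [-1.3, -2.1, 5.1]
gripper_width: 13.1
grasp_force: 62.1
```

```bash
python3 - <<'E'
from h import *
s=monitor.read_state();print(yaw(),s['wrist_torque'],s['contact_force'],s['joints'])
E
```

```text
-1.2640103871722743 [-0.65130878  0.33706115 -0.00946268] [-1.32375247 -2.09433652  5.08735908] [-0.45976258  0.56654448  0.00763846  0.00189711 -1.00878326  0.76554192]
```

Right clamp reached the same angle with torque near zero, so it is locked. I release, rise, and go above the baskets and rack.

Emit:
{"fn": "send_rows", "kwargs": {"series": [[[0,0,0],[0,0,0],30],[[0,0,0],[0,0,0],50],[[0,0,0],[0,0,0],50],[[0,0,-25],[0,0,0],50],[[0,0,-40],[0,0,0],60],[[0,0,-40],[0,0,0],60],[[0,0,-45],[0,0,0],60],[[0,0,-45],[0,0,0],60]]}}

```text
clock: 19.6
position: [521.3, -435.5, 285.8]
ee_rot: [0.807, -0.59, -0.001, -0.0]
contact_force: [1.3, -0.3, 0.1]
gripper_width: 59.7
grasp_force: 0.0
```

Emit:
{"fn": "send_rows", "kwargs": {"series": [[[0,0,-45],[0,0,0],60],[[-44.6,-15.7,0],[0,0,0],60],[[-44.6,-15.7,0],[0,0,0],60],[[-44.6,-15.7,0],[0,0,0],60],[[-44.6,-15.7,0],[0,0,0],60],[[-44.6,-15.7,0],[0,0,0],60],[[-44.6,-15.7,0],[0,0,0],60],[[-44.6,-15.7,0],[0,0,0],60]]}}

```text
clock: 20.4
position: [531.2, -103.1, 329.4]
ee_rot: [0.807, -0.59, -0.0, -0.0]
contact_force: [0.9, 0.8, 0.6]
gripper_width: 60.0
grasp_force: 0.0
```

Emit:
{"fn": "send_rows", "kwargs": {"series": [[[-44.6,-15.7,0],[0,0,0],60],[[-44.6,-15.7,0],[0,0,0],60],[[-44.6,-15.7,0],[0,0,0],60],[[-44.6,-15.7,0],[0,0,0],60],[[-44.6,-15.7,0],[0,0,0],60],[[0,0,0],[0,0,0.15],60],[[0,0,0],[0,0,0.15],60],[[0,0,0],[0,0,0.15],60]]}}

```text
clock: 21.2
position: [538.5, 132.0, 329.0]
ee_rot: [-0.653, 0.757, 0.0, -0.001]
contact_force: [0.7, 0.0, 0.1]
gripper_width: 59.7
grasp_force: 0.0
```

Emit:
{"fn": "send_rows", "kwargs": {"series": [[[0,0,0],[0,0,0],60],[[0,0,0],[0,0,0],60]]}}

```text
clock: 21.4
position: [538.7, 131.2, 329.3]
ee_rot: [-0.656, 0.754, 0.0, -0.0]
contact_force: [-0.3, 0.1, -0.2]
gripper_width: 59.8
grasp_force: 0.0
```

```bash
python3 - <<'E'
from h import *
w=camera_info('wrist');im=save('wrist','w7'); import pickle;pickle.dump(w,open('w7.pkl','wb'))
s=monitor.read_state();print(yaw(),s['position'],s['joints'])
E
```

```text
-1.710246328386023 [538.74420203 131.05493195 329.38886076] [ 5.30872934e-01  2.03023110e-01  5.53076781e-02 -1.83188942e-04
 -1.42357112e+00 -6.70296059e-01]
```

View pics/w7.png

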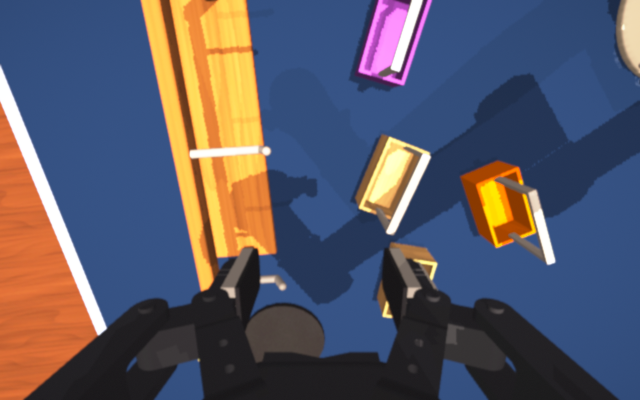

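w7: hook b shaft runs (193,154) to (266,150), hook c is near (258..283,282), and the rack is on the left. Pale basket 2's bar runs (427,152) to (392,231), and pale basket 1 is at (408,280), half hidden by a finger. Purple is at (395,40) and orange at (505,210). I measure with masks.

```bash
cat >> h.py <<'E'
def whites(im,c,z,amin=60):
    hsv=cv2.cvtColor(im,cv2.COLOR_RGB2HSV); m=((hsv[...,1]<60)&(hsv[...,2]>110)).astype(np.uint8)
    n,l,st,_=cv2.connectedComponentsWithStats(m); out=[]
    for i in range(1,n):
        if st[i,4]<amin: continue
        p=np.argwhere(l==i)[:,::-1].astype(np.float32); (cx,cy),wh,a=cv2.minAreaRect(p)
        b=cv2.boxPoints(((cx,cy),wh,a)); k=0 if np.linalg.norm(b[0]-b[1])<np.linalg.norm(b[1]-b[2]) else 1
        e=[(b[k]+b[k+1])/2,(b[(k+2)%4]+b[(k+3)%4])/2]
        P=[plane(c,*x,z) for x in e]; d=P[0]-P[1]; out.append((np.round(e[0]),np.round(e[1]),np.round(min(wh),1)))
        print(i,st[i,4],'px',np.round(e[0]),np.round(e[1]),'w',np.round(min(wh),1),'P',np.round(P[0][:2],1),np.round(P[1][:2],1),'mid',np.round((P[0]+P[1])[:2]/2,1),'len',round(np.linalg.norm(d),1),'yaw',round(np.arctan2(d[1],d[0]),3))
E
python3 - <<'E'
from h import *
import pickle
w=pickle.load(open('w7.pkl','rb')); im=cv2.imread('pics/w7.png')[:,:,::-1]
whites(im,w,133); print('hooks z199'); whites(im[:,:300].copy(),w,199,30)
E
```

```text
1 839 px [417.  -2.] [394.  71.] w 11.8 P [417.8 -30.5] [446.1  34.3] mid [432.    1.9] len 70.7 yaw -1.983
4 3491 px [-6. 67.] [102. 334.] w 14.0 P [870.1 -28.5] [872.2 316.9] mid [871.1 144.2] len 345.5 yaw -1.577
19 593 px [271. 150.] [190. 152.] w 11.0 P [592.6  99.6] [685.5  88. ] mid [639.   93.8] len 93.6 yaw 3.017
20 1001 px [422. 148.] [381. 231.] w 26.4 P [419.7 121.1] [475.5 216.9] mid [447.6 169. ] len 110.8 yaw -2.098
23 187 px [400. 151.] [384. 171.] w 10.3 P [444.9 120.8] [465.5 142.2] mid [455.2 131.5] len 29.7 yaw -2.339
27 922 px [509. 172.] [560. 259.] w 28.5 P [319.4 163.2] [250.9 287.4] mid [285.1 225.3] len 141.9 yaw -1.067
33 176 px [512. 233.] [542. 254.] w 5.8 P [313.3 243.2] [273.8 276.9] mid [293.5 260.1] len 52.0 yaw -0.707
49 485 px [243. 246.] [227. 296.] w 16.4 P [649.7 213.9] [686.9 282. ] mid [668.3 247.9] len 77.6 yaw -2.07
50 497 px [397. 246.] [415. 296.] w 15.6 P [456.8 239.6] [438.2 316.5] mid [447.5 278.1] len 79.1 yaw -1.332
57 233 px [260. 276.] [287. 285.] w 12.2 P [636.6 258.8] [605. 277.] mid [620.8 267.9] len 36.5 yaw -0.523
hooks z199
2 3491 px [-6. 67.] [102. 334.] w 14.0 P [808.1 -12.7] [809.8 269.9] mid [808.9 128.6] len 282.7 yaw -1.577
5 593 px [271. 150.] [190. 152.] w 11.0 P [581.   92.1] [657.1  82.6] mid [619.   87.4] len 76.6 yaw 3.017
10 485 px [243. 246.] [227. 296.] w 16.4 P [627.8 185.6] [658.2 241.3] mid [643.  213.5] len 63.5 yaw -2.07
13 233 px [260. 276.] [287. 285.] w 12.2 P [617.1 222.4] [591.2 237.3] mid [604.1 229.8] len 29.9 yaw -0.523
```

Emit:
{"fn": "send_rows", "kwargs": {"series": [[[-45,0,0],[0,0,0],60],[[-45,0,0],[0,0,0],60],[[-45,0,0],[0,0,0],60],[[0,0,0],[0,0,0],60],[[0,0,0],[0,0,0],60]]}}

```text
clock: 21.95
position: [557.9, 265.6, 328.7]
ee_rot: [-0.656, 0.755, 0.0, -0.001]
contact_force: [-0.5, -0.8, 0.1]
gripper_width: 59.9
grasp_force: 0.0
```

```bash
python3 - <<'E'
from h import *
import pickle
t=camera_info('top')
for p in((240.75,165),(295.75,166),(350.75,166.75)):print('tip top',np.round(plane(t,*p,215),1))
w=camera_info('wrist');im=save('wrist','w8');pickle.dump(w,open('w8.pkl','wb'))
whites(im,w,133);print('199');whites(im[:,:340].copy(),w,199)
w7=pickle.load(open('w7.pkl','rb'))
print('hook b rail end, bend',plane(w7,192,153.5,199),plane(w7,257,151.3,199),'tip',tri((w7,266,150),(t,295.75,166)))
cv2.imwrite('pics/crop5.png',im[:,:,::-1])
E
```

```text
tip top [593.1 227.7 215. ]
tip top [583.5  87.9 215. ]
tip top [574.5 -52.2 215. ]
2 1174 px [442.  24.] [399. 124.] w 16.8 P [412.6 130.3] [463.3 224.5] mid [437.9 177.4] len 106.9 yaw -2.064
6 3902 px [-6. 35.] [109. 328.] w 14.4 P [875.1  76.5] [877.1 442. ] mid [876.1 259.3] len 365.6 yaw -1.576
8 707 px [406.  55.] [381. 115.] w 14.9 P [451.  154.8] [483.  211.6] mid [467.  183.2] len 65.2 yaw -2.083
9 1061 px [557.  68.] [576. 159.] w 11.9 P [292.3 189.4] [261.9 293.4] mid [277.1 241.4] len 108.3 yaw -1.287
23 98 px [529. 146.] [565. 152.] w 3.4 P [317.1 269.4] [275.7 282.7] mid [296.4 276.1] len 43.6 yaw -0.312
24 604 px [282. 154.] [201. 155.] w 12.1 P [599.7 239.4] [692.7 227.8] mid [646.2 233.6] len 93.8 yaw 3.018
31 955 px [439. 182.] [411. 265.] w 34.2 P [421.4 298. ] [459.9 403.1] mid [440.6 350.5] len 111.9 yaw -1.922
47 494 px [243. 247.] [227. 296.] w 16.4 P [669.1 348. ] [705.6 415.6] mid [687.3 381.8] len 76.9 yaw -2.065
48 528 px [397. 246.] [415. 296.] w 15.6 P [475.8 374.5] [457.5 450.2] mid [466.7 412.3] len 77.9 yaw -1.333
57 456 px [639. 374.] [591. 379.] w 10.1 P [141.1 627.2] [209.4 626.4] mid [175.3 626.8] len 68.4 yaw 3.131
58 447 px [484. 391.] [438. 396.] w 10.0 P [364.9 627. ] [432.9 626.9] mid [398.9 627. ] len 68.0 yaw 3.14
199
3 3902 px [-6. 35.] [109. 328.] w 14.4 P [815.6  97.7] [817.2 396.7] mid [816.4 247.2] len 299.0 yaw -1.576
10 604 px [282. 154.] [201. 155.] w 12.1 P [590.3 231. ] [666.4 221.5] mid [628.4 226.2] len 76.7 yaw 3.018
19 494 px [243. 247.] [227. 296.] w 16.4 P [647.1 319.7] [676.9 375.1] mid [662.  347.4] len 62.9 yaw -2.065
hook b rail end, bend [655.59042084  84.63674164 199.        ] [594.27426511  91.11601899 199.        ] tip [580.3030736   87.71963099 225.85857478]
```

View pics/crop5.png

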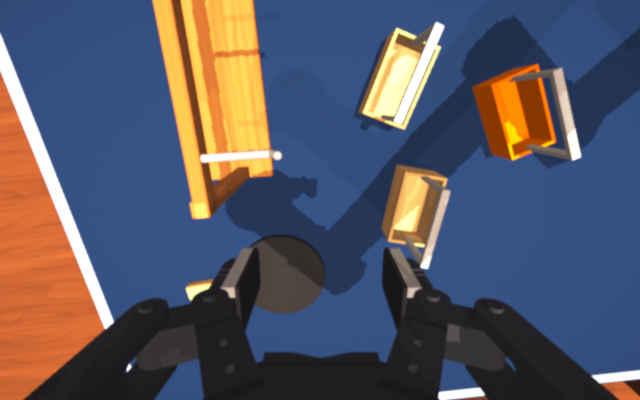

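w8: hook c's shaft runs (201,157) to (280,155). Basket 2's bar runs (439,25) to (400,124), and basket 1's bar runs (446,186) to (427,266).

```bash
python3 - <<'E'
from h import *
import pickle
w=pickle.load(open('w8.pkl','rb')); im=cv2.imread('pics/w8.png')[:,:,::-1].astype(int)
w7=pickle.load(open('w7.pkl','rb'))
def L(c,a,b):
    P,Q=plane(c,*a,133),plane(c,*b,133);d=P-Q;print(P[:2].round(1),Q[:2].round(1),'mid',(P+Q)[:2].round(1)/2,np.linalg.norm(d).round(1),np.arctan2(d[1],d[0]).round(3))
L(w,(446,184),(427,267)); L(w,(439,24),(400,124)); L(w7,(427,152),(392,232))
for r in(195,210,225,240,255): print(r,[tuple(im[r,c]//10) for c in range(420,456,3)])
print(togo((432,347,329)))
E
```

```text
[412.8 301.8] [439.8 409.2] mid [426.3 355.5] 110.8 -1.816
[415.9 130. ] [462.4 224.8] mid [439.2 177.4] 105.6 -2.027
[414.4 126.4] [461.7 220.3] mid [438.1  173.35] 105.2 -2.037
195 [(np.int64(25), np.int64(20), np.int64(11)), (np.int64(24), np.int64(19), np.int64(10)), (np.int64(17), np.int64(12), np.int64(6)), (np.int64(12), np.int64(8), np.int64(5)), (np.int64(13), np.int64(9), np.int64(5)), (np.int64(12), np.int64(9), np.int64(5)), (np.int64(11), np.int64(8), np.int64(6)), (np.int64(17), np.int64(15), np.int64(14)), (np.int64(22), np.int64(20), np.int64(17)), (np.int64(22), np.int64(19), np.int64(17)), (np.int64(8), np.int64(10), np.int64(13)), (np.int64(5), np.int64(8), np.int64(13))]
210 [(np.int64(24), np.int64(17), np.int64(10)), (np.int64(13), np.int64(9), np.int64(5)), (np.int64(12), np.int64(8), np.int64(5)), (np.int64(12), np.int64(8), np.int64(5)), (np.int64(11), np.int64(8), np.int64(4)), (np.int64(10), np.int64(9), np.int64(8)), (np.int64(21), np.int64(19), np.int64(17)), (np.int64(22), np.int64(19), np.int64(17)), (np.int64(19), np.int64(17), np.int64(16)), (np.int64
[... 987 characters left out ...]
t64(5), np.int64(8), np.int64(13)), (np.int64(5), np.int64(8), np.int64(13)), (np.int64(5), np.int64(8), np.int64(13)), (np.int64(5), np.int64(8), np.int64(13))]
255 [(np.int64(12), np.int64(10), np.int64(10)), (np.int64(15), np.int64(13), np.int64(12)), (np.int64(23), np.int64(22), np.int64(19)), (np.int64(24), np.int64(22), np.int64(21)), (np.int64(13), np.int64(13), np.int64(15)), (np.int64(5), np.int64(8), np.int64(13)), (np.int64(5), np.int64(8), np.int64(13)), (np.int64(5), np.int64(8), np.int64(13)), (np.int64(5), np.int64(8), np.int64(13)), (np.int64(5), np.int64(8), np.int64(13)), (np.int64(5), np.int64(8), np.int64(13)), (np.int64(5), np.int64(8), np.int64(13))]
[-63.9 136.2   0.3]
```

Emit:
{"fn": "send_rows", "kwargs": {"series": [[[-11.2,36.4,0],[0,0,0],60],[[-11.2,36.4,0],[0,0,0],60],[[-11.2,36.4,0],[0,0,0],60],[[-11.2,36.4,0],[0,0,0.12],60],[[0,0,45],[0,0,0],60],[[0,0,45],[0,0,0],60],[[0,0,45],[0,0,0],60],[[0,0,0],[0,0,0],60]]}}

```text
clock: 22.8
position: [417.2, 325.2, 189.2]
ee_rot: [-0.608, 0.794, -0.001, -0.006]
contact_force: [-0.4, -1.2, -1.2]
gripper_width: 60.0
grasp_force: 0.0
```

Emit:
{"fn": "send_rows", "kwargs": {"series": [[[0,0,0],[0,0,0],60],[[0,0,0],[0,0,0],60]]}}

```text
clock: 23.0
position: [422.0, 330.7, 197.9]
ee_rot: [-0.609, 0.793, 0.0, 0.003]
contact_force: [0.4, -0.1, -0.7]
gripper_width: 60.1
grasp_force: 0.0
```

```bash
cat > bar.py <<'E'
from h import *
import sys
def bar(z=133,u0=262,u1=380,f=None):
    w=camera_info('wrist');im=save('wrist',f); s=monitor.read_state()
    hsv=cv2.cvtColor(im,cv2.COLOR_RGB2HSV); m=((hsv[...,1]<75)&(hsv[...,2]>100)).astype(np.uint8); m[:,:u0]=0;m[:,u1:]=0; m[345:]=0
    pts=[]
    for r in range(100,345,6):
        c=np.flatnonzero(m[r]); 
        if len(c)>5: pts.append((r,c.min(),c.max()))
    print(pts); return w,s
if __name__=='__main__':
    w,s=bar(f=sys.argv[1]); print(yaw(),s['position'],s['joints'])
E
python3 bar.py w9
```

```text
[(148, np.int64(297), np.int64(345)), (160, np.int64(303), np.int64(358)), (166, np.int64(303), np.int64(357)), (172, np.int64(302), np.int64(357)), (178, np.int64(293), np.int64(356)), (184, np.int64(293), np.int64(356)), (190, np.int64(293), np.int64(355)), (196, np.int64(320), np.int64(355)), (202, np.int64(320), np.int64(354)), (208, np.int64(319), np.int64(354)), (214, np.int64(319), np.int64(354)), (220, np.int64(319), np.int64(353)), (226, np.int64(319), np.int64(353)), (232, np.int64(292), np.int64(352)), (238, np.int64(292), np.int64(329)), (244, np.int64(292), np.int64(351)), (250, np.int64(317), np.int64(329)), (256, np.int64(302), np.int64(350)), (262, np.int64(316), np.int64(329)), (268, np.int64(316), np.int64(329)), (274, np.int64(315), np.int64(328)), (280, np.int64(315), np.int64(328)), (286, np.int64(315), np.int64(327)), (292, np.int64(315), np.int64(327))]
-1.8328659346792806 [421.79506546 330.81799676 197.8771769 ] [ 9.68354797e-01  2.37202261e-01 -2.28874453e-01  9.75495152e-04
 -1.09861248e+00 -1.23087325e+00]
```

```bash
python3 - <<'E'
from h import *
w=camera_info('wrist'); s=monitor.read_state(); R=Ro.from_quat(s['ee_rot']).as_matrix()
for p in((326.5,196),(325.5,214),(323,250),(322,268),(321,290)): print(p,np.round(R.T@(plane(w,*p,133)-s['position']),1),plane(w,*p,133).round(1))
im=cv2.imread('pics/w9.png')
hsv=cv2.cvtColor(im,cv2.COLOR_BGR2HSV)
for r in range(130,345,8): print(r,' '.join(f'{hsv[r,c,1]//10:2d}/{hsv[r,c,2]//10:2d}' for c in range(300,346,4)))
E
```

```text
(326.5, 196) [ 6.8  4.1 64.8] [416.4 325.6 133. ]
(325.5, 214) [-7.8  3.4 64.9] [420.8 339.6 133. ]
(323, 250) [-38.8   1.5  65.1] [430.7 369.  133. ]
(322, 268) [-55.2   0.7  65.2] [435.7 384.6 133. ]
(321, 290) [-76.1  -0.1  65.3] [441.9 404.6 133. ]
130 15/12 15/12 15/12 15/12 15/12 15/12 15/12 15/12 15/12 15/12 15/12 15/12
138 15/12 15/12 15/12 15/12 15/12 15/12 15/12 15/12 15/12 15/12 15/12 15/12
146  7/11  9/12 12/12 11/12 12/12 14/12 14/12 15/12 14/12 15/12 15/12 15/12
154 14/24 13/22 14/21 14/21 14/19 14/18 14/18 14/17 15/17 15/17 15/17 15/17
162 14/17  6/25  8/25 14/24 14/25 13/24  5/14  5/14  7/25  6/25  9/25 14/24
170 13/17  8/25 13/25 13/25  6/25  8/25  5/14  5/14  8/21  5/25  9/25 15/24
178 13/18  6/25 13/25 14/25  6/25  3/25  0/25  0/25  0/25  6/25  9/25 14/24
186 12/20  9/25 13/25 11/25  7/25  3/25  0/25  0/25  0/25  7/25 10/25 15/24
194 15/19 13/25 13/25 14/24 14/24  2/25  0/25  0/25  2/25 13/25 11/25 14/24
202 15/20 13/25 13/25 14/24 14/24  1/25  0/25  0/25  6/25 13/25 12/25 15/23
210 15/21 13/25 13/25 14/24 14/25  0/25  0/25  0/25  8/25 13/25 13/25 15/22
218 15/23 1
[... 504 characters left out ...]
5/ 8 15/ 8 14/ 8
274 15/13 15/13 15/13 15/11  4/16  4/24  4/23  3/15 15/ 8 14/ 8 14/ 8 14/ 8
282 15/13 15/13 15/13 15/13  4/20  4/24  4/23  3/12 15/ 9 15/ 9 15/ 8 14/ 8
290 15/13 15/13 15/13 15/13  4/21  4/24  4/23  9/13 15/13 15/13 15/13 15/13
298 15/13 15/13 15/13 15/13 15/13 15/13 15/13 15/13 15/13 15/13 15/13 15/13
306 15/13 15/13 15/13 15/13 15/13 15/13 15/13 15/13 15/13 15/13 15/13 15/13
314 15/13 15/13 15/13 15/13 15/13 15/13 15/13 15/13 15/13 15/13 15/13 15/13
322 15/13 15/13 15/13 15/13 15/13 15/13 15/13 15/13 15/13 15/13 15/13 15/13
330 15/13 15/13 15/13 15/13 15/13 15/13 15/13 15/13 15/13 15/13 15/13 15/13
338 15/13 15/13 15/13 15/13 15/13 15/13 15/13 15/13 15/13 15/13 15/13 15/13
```

Bar found, with its middle 28 mm behind the tool along x. I correct (y +3.7, turn +0.05), descend and grip.

Emit:
{"fn": "send_rows", "kwargs": {"series": [[[0,3.7,20],[0,0,0.05],60],[[0,0,35],[0,0,0],60],[[0,0,30],[0,0,0],50],[[0,0,15],[0,0,0],50],[[0,0,10],[0,0,0],50],[[0,0,0],[0,0,0],50],[[0,0,0],[0,0,0],20],[[0,0,0],[0,0,0],2]]}}

```text
clock: 23.85
position: [417.4, 331.6, 86.2]
ee_rot: [-0.589, 0.808, 0.0, 0.002]
contact_force: [0.0, -0.1, 0.0]
gripper_width: 21.7
grasp_force: 0.0
```

Emit:
{"fn": "send_rows", "kwargs": {"series": [[[0,0,0],[0,0,0],2],[[0,0,0],[0,0,0],2],[[0,0,0],[0,0,0],2],[[0,0,0],[0,0,0],2],[[0,0,0],[0,0,0],2]]}}

```text
clock: 24.35
position: [417.6, 331.2, 85.9]
ee_rot: [-0.589, 0.808, -0.0, 0.001]
contact_force: [1.0, -1.3, 6.0]
gripper_width: 8.8
grasp_force: 59.0
```

```bash
python3 - <<'E'
from h import *
s=monitor.read_state();print(yaw(),s['position'],s['contact_force'],s['grasp_force'],s['gripper_width'])
E
```

```text
-1.8822330351286274 [417.55229156 331.17822274  85.85774954] [ 1.02362387 -1.31089975  5.97676967] 59.001309871673584 8.848160464256278
```

Gripped (8.8 mm, 59 N). I lift, turn square to the rack, and carry it to a point in front of hook c.

Emit:
{"fn": "send_rows", "kwargs": {"series": [[[0,0,-10],[0,0,0],2],[[0,0,-25],[0,0,0],2],[[0,0,-35],[0,0,0],2],[[0,0,-40],[0,0,0],2],[[0,0,-37],[0,0,0],2],[[0,0,0],[0,0,-0.12],2],[[0,0,0],[0,0,-0.125],2],[[0,0,0],[0,0,0],2]]}}

```text
clock: 25.15
position: [415.8, 330.3, 231.3]
ee_rot: [-0.683, 0.731, 0.0, -0.001]
contact_force: [0.1, 0.3, -2.4]
gripper_width: 8.8
grasp_force: 58.6
```

Emit:
{"fn": "send_rows", "kwargs": {"series": [[[15,-13.6,0],[0,0,0],2],[[30,-27.3,0],[0,0,0],2],[[30,-27.3,0],[0,0,0],2],[[30,-27.3,0],[0,0,0],2],[[15,-13.6,0],[0,0,0],2],[[0,0,0],[0,0,0],2],[[0,0,0],[0,0,0],2],[[0,0,0],[0,0,0],2]]}}

```text
clock: 25.95
position: [516.8, 204.1, 231.3]
ee_rot: [-0.683, 0.731, 0.0, -0.0]
contact_force: [0.4, -0.3, -1.7]
gripper_width: 8.6
grasp_force: 58.6
```

```bash
python3 - <<'E'
from h import *
w=camera_info('wrist');im=save('wrist','w10');s=monitor.read_state();print(yaw(),s['position'],s['contact_force'],s['wrist_torque'],s['grasp_force'],s['gripper_width'],'to W',togo((518.6,204,193)),'final',togo((623.4,197.1,160)))
R=Ro.from_quat(s['ee_rot']).as_matrix()
hook=[proj(w,p) for p in((593,227.5,215),(625.3,225,199),(667,222,199))];print(hook)
cv2.imwrite('pics/w10v.png',im[:,:,::-1])
E
```

```text
-1.6373328041087452 [516.78852682 204.33552414 231.42031675] [-0.25004153  0.7687614  -1.85100958] [-0.04511382 -0.00837675  0.01956034] 58.62828254699707 8.875540353816575 to W [ 0.2 -1.9 38.4] final [ 1.000e-01 -1.069e+02  7.140e+01]
[array([207.4384492 , 268.65883935]), array([169.0405972 , 256.90966051]), array([109.32576926, 256.6934829 ])]
```

View pics/w10v.png

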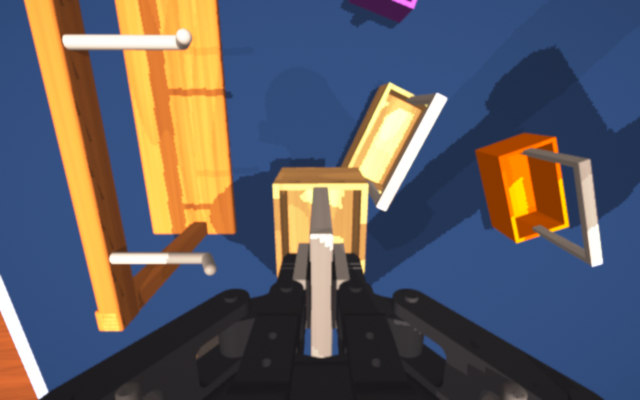

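The basket is held level (bar at column 320). Hook c appears at (110,258) to (209,265), matching the prediction within about 2 mm. I go forward over the tip.

Emit:
{"fn": "send_rows", "kwargs": {"series": [[[0,0,19],[0,0,0],2],[[0,0,19],[0,0,0],2],[[0,-20,0],[0,0,0],2],[[0,-20,0],[0,0,0],2],[[0,-20,0],[0,0,0],2],[[0,-20,0],[0,0,0],2],[[0,-20,0],[0,0,0],2],[[0,-6,0],[0,0,0],2]]}}

```text
clock: 26.8
position: [624.2, 197.4, 193.1]
ee_rot: [-0.683, 0.73, -0.0, -0.0]
contact_force: [-0.8, 0.3, -1.9]
gripper_width: 8.4
grasp_force: 58.7
```

Emit:
{"fn": "send_rows", "kwargs": {"series": [[[0,0,0],[0,0,0],2],[[0,0,0],[0,0,0],2],[[0,0,8],[0,0,0],2],[[0,0,8],[0,0,0],2],[[0,0,6],[0,0,0],2],[[0,0,0],[0,0,0],2]]}}

```text
clock: 27.4
position: [622.1, 196.2, 169.9]
ee_rot: [-0.683, 0.73, 0.001, -0.002]
contact_force: [-0.5, -0.3, -1.7]
gripper_width: 8.7
grasp_force: 58.7
```

```bash
python3 - <<'E'
from h import *
s=monitor.read_state();print(yaw(),s['position'],s['contact_force'],s['wrist_torque'],s['grasp_force'],s['gripper_width'],'final',togo((623.4,197.1,160)))
E
```

```text
-1.6377933238320141 [622.08912697 196.18600062 169.94339837] [-0.51262057 -0.27861119 -1.66440152] [-0.05759931 -0.0134823   0.0344502 ] 58.683003187179565 8.715876799327345 final [-1.  -1.3  9.9]
```

Emit:
{"fn": "send_rows", "kwargs": {"series": [[[0,0,3],[0,0,0],2],[[0,0,3],[0,0,0],2],[[0,0,2],[0,0,0],2],[[0,0,0],[0,0,0],2]]}}

```text
clock: 27.8
position: [623.1, 196.4, 163.3]
ee_rot: [-0.683, 0.73, 0.0, -0.0]
contact_force: [-0.0, -0.4, -2.2]
gripper_width: 9.0
grasp_force: 58.7
```

Emit:
{"fn": "send_rows", "kwargs": {"series": [[[0,0,1.5],[0,0,0],2],[[0,0,0],[0,0,0],2]]}}

```text
clock: 28.0
position: [623.2, 196.5, 162.0]
ee_rot: [-0.683, 0.73, 0.0, -0.0]
contact_force: [0.6, 0.1, -2.1]
gripper_width: 8.5
grasp_force: 58.7
```

Emit:
{"fn": "send_rows", "kwargs": {"series": [[[0,0,1.5],[0,0,0],2],[[0,0,0],[0,0,0],2]]}}

```text
clock: 28.2
position: [623.1, 196.5, 160.4]
ee_rot: [-0.683, 0.73, 0.0, -0.0]
contact_force: [0.1, 0.2, -2.0]
gripper_width: 8.8
grasp_force: 58.7
```

Emit:
{"fn": "send_rows", "kwargs": {"series": [[[0,0,1],[0,0,0],2],[[0,0,0],[0,0,0],2]]}}

```text
clock: 28.4
position: [623.4, 196.5, 159.9]
ee_rot: [-0.683, 0.73, -0.0, 0.0]
contact_force: [-0.2, 0.6, -1.2]
gripper_width: 8.5
grasp_force: 58.8
```

Emit:
{"fn": "send_rows", "kwargs": {"series": [[[0,0,1],[0,0,0],2],[[0,0,0],[0,0,0],2]]}}

```text
clock: 28.6
position: [623.5, 196.5, 159.6]
ee_rot: [-0.683, 0.73, -0.0, 0.0]
contact_force: [-1.2, 0.4, 2.0]
gripper_width: 8.9
grasp_force: 59.2
```

```bash
python3 - <<'E'
from h import *
s=monitor.read_state();print(s['position'],s['contact_force'],s['wrist_torque'])
E
```

```text
[623.46986201 196.53871471 159.55125153] [-1.2111583   0.38102221  1.97824216] [-0.07265312  0.36283139  0.08840701]
```

Contact made (force rose from -2 to +2 N). I release, rise, and go above basket 2.

Emit:
{"fn": "send_rows", "kwargs": {"series": [[[0,0,0],[0,0,0],14],[[0,0,0],[0,0,0],22],[[0,0,0],[0,0,0],30],[[0,0,0],[0,0,0],30],[[0,0,-12],[0,0,0],30],[[0,0,-30],[0,0,0],30],[[0,0,-40],[0,0,0],40],[[0,0,-40],[0,0,0],60]]}}

```text
clock: 29.4
position: [623.1, 196.3, 282.8]
ee_rot: [-0.683, 0.73, -0.0, 0.0]
contact_force: [0.4, 0.0, 0.8]
gripper_width: 53.9
grasp_force: 0.0
```

Emit:
{"fn": "send_rows", "kwargs": {"series": [[[11.5,38.6,0],[0,0,0],60],[[11.5,38.6,0],[0,0,0],60],[[11.5,38.6,0],[0,0,0],60],[[11.5,38.6,0],[0,0,0],60],[[11.5,38.6,0],[0,0,0],60],[[0,0,0],[0,0,0.13],60],[[0,0,0],[0,0,0.13],60],[[0,0,0],[0,0,0.13],60]]}}

```text
clock: 30.2
position: [426.6, 152.1, 282.2]
ee_rot: [-0.527, 0.85, 0.0, 0.001]
contact_force: [-0.0, 0.4, 0.5]
gripper_width: 60.1
grasp_force: 0.0
```

Emit:
{"fn": "send_rows", "kwargs": {"series": [[[0,0,42],[0,0,0],60],[[0,0,42],[0,0,0],60],[[0,0,0],[0,0,0],60],[[0,0,0],[0,0,0],60],[[0,0,0],[0,0,0],60]]}}

```text
clock: 30.7
position: [428.6, 153.1, 199.4]
ee_rot: [-0.529, 0.849, -0.0, 0.003]
contact_force: [0.1, -0.4, 0.2]
gripper_width: 59.6
grasp_force: 0.0
```

```bash
cat > pale.py <<'E'
from h import *
for n in('top','scene'):
    im=get_image(n); cv2.imwrite('pics/chk_%s.png'%n,im[:,:,::-1]); h=cv2.cvtColor(im,cv2.COLOR_RGB2HSV); c=camera_info(n)
    m=((h[...,0]>18)&(h[...,0]<32)&(h[...,1]>60)&(h[...,2]>120)).astype(np.uint8)
    k,l,st,ce=cv2.connectedComponentsWithStats(m)
    print(n,[(st[i,4],ce[i].round(0).tolist(),plane(c,*ce[i],55)[:2].round().tolist(),plane(c,*ce[i],129)[:2].round().tolist()) for i in range(1,k) if st[i,4]>60])
E
python3 pale.py; python3 - <<'E'
from h import *
w=camera_info('wrist');im=save('wrist','w11');s=monitor.read_state();print(yaw(),s['position'])
hsv=cv2.cvtColor(im,cv2.COLOR_RGB2HSV);R=Ro.from_quat(s['ee_rot']).as_matrix()
for r in range(130,345,8):
    c=np.flatnonzero((hsv[r,268:378,1]<60)&(hsv[r,268:378,2]>130))+268
    if len(c)>5: print(r,c.min(),c.max(),len(c),np.round(R.T@(plane(w,c.mean(),r,133)-s['position']),1)[:2])
E
```

```text
top [(np.int32(129), [180.0, 134.0], [752.0, 446.0], [721.0, 417.0]), (np.int32(429), [251.0, 166.0], [639.0, 231.0], [616.0, 218.0]), (np.int32(99), [195.0, 219.0], [487.0, 395.0], [474.0, 370.0]), (np.int32(364), [237.0, 239.0], [423.0, 273.0], [414.0, 256.0]), (np.int32(330), [281.0, 237.0], [422.0, 146.0], [414.0, 138.0]), (np.int32(132), [147.0, 259.0], [380.0, 527.0], [374.0, 493.0]), (np.int32(2279), [223.0, 333.0], [168.0, 310.0], [178.0, 292.0]), (np.int32(459), [426.0, 281.0], [279.0, -257.0], [281.0, -236.0]), (np.int32(83), [243.0, 297.0], [261.0, 255.0], [264.0, 240.0]), (np.int32(294), [176.0, 348.0], [136.0, 436.0], [148.0, 409.0]), (np.int32(63), [237.0, 305.0], [242.0, 272.0], [246.0, 256.0]), (np.int32(135), [355.0, 360.0], [81.0, -43.0], [96.0, -37.0]), (np.int32(173), [330.0, 358.0], [89.0, 25.0], [104.0, 26.0]), (np.int32(215), [313.0, 379.0], [41.0, 71.0], [59.0, 69.0]), (np.int32(173), [355.0, 385.0], [21.0, -40.0], [41.0, -34.0])]
scene [(np.int32(358), [376.0, 133.0], [68.0, 3.0], [127.0, 29.0]), (np.int32(107), [292.0, 139.0], [288.0, -248.0], [333.0, -206.0
[... 162 characters left out ...]
, [446.0, 160.0], [481.0, 176.0]), (np.int32(216), [350.0, 274.0], [609.0, 247.0], [634.0, 258.0]), (np.int32(192), [380.0, 366.0], [780.0, 466.0], [794.0, 462.0])]
-2.0275978293092236 [427.86688516 152.82369276 198.57220704]
162 320 332 10 [32.6  2.9]
170 316 354 17 [26.5  3.1]
178 300 331 20 [20.4 -1.6]
186 300 353 20 [14.1 -0.8]
194 316 330 15 [7.8 1.4]
202 316 352 14 [1.3 2.3]
210 316 351 14 [-5.2  2.3]
218 317 326 10 [-11.9   0.3]
226 316 350 14 [-18.7   2.5]
234 316 349 12 [-25.6   1.7]
242 315 325 11 [-32.6  -0.9]
250 315 325 11 [-39.7  -0.9]
258 314 326 13 [-46.9  -1. ]
266 314 325 12 [-54.3  -1.4]
274 313 325 13 [-61.7  -1.8]
282 313 324 12 [-69.3  -2.2]
290 313 324 12 [-77.1  -2.3]
```

Basket 1 hangs at hook c (its top-view mask now sits at the hook). For basket 2 the bar middle is 28 mm behind, offset y +1.1, turn +0.043. I descend and grip.

Emit:
{"fn": "send_rows", "kwargs": {"series": [[[0,1.1,20],[0,0,0.043],60],[[0,0,35],[0,0,0],60],[[0,0,30],[0,0,0],50],[[0,0,15],[0,0,0],50],[[0,0,10],[0,0,0],50],[[0,0,0],[0,0,0],50],[[0,0,0],[0,0,0],20],[[0,0,0],[0,0,0],2]]}}

```text
clock: 31.65
position: [426.7, 153.2, 87.8]
ee_rot: [-0.51, 0.86, 0.0, 0.001]
contact_force: [-0.2, 0.4, 0.1]
gripper_width: 21.7
grasp_force: 0.0
```

Emit:
{"fn": "send_rows", "kwargs": {"series": [[[0,0,0],[0,0,0],2],[[0,0,0],[0,0,0],2],[[0,0,0],[0,0,0],2],[[0,0,0],[0,0,0],2],[[0,0,0],[0,0,0],2]]}}

```text
clock: 32.15
position: [426.8, 152.9, 87.7]
ee_rot: [-0.51, 0.86, -0.0, 0.001]
contact_force: [0.8, -2.4, 5.6]
gripper_width: 8.9
grasp_force: 59.1
```

```bash
python3 - <<'E'
from h import *
s=monitor.read_state();print(yaw(),s['position'],s['contact_force'],s['grasp_force'],s['gripper_width'])
E
```

```text
-2.070154673872165 [426.78587144 152.85564513  87.66110935] [ 0.82664611 -2.42717821  5.63503797] 59.07670497894287 8.858230898719935
```

Emit:
{"fn": "send_rows", "kwargs": {"series": [[[0,0,-10],[0,0,0],2],[[0,0,-25],[0,0,0],2],[[0,0,-35],[0,0,0],2],[[0,0,-40],[0,0,0],2],[[0,0,-40],[0,0,0],2],[[0,0,0],[0,0,-0.143],2],[[0,0,0],[0,0,-0.145],2],[[0,0,0],[0,0,-0.145],2]]}}

```text
clock: 32.95
position: [424.8, 152.4, 236.6]
ee_rot: [-0.685, 0.728, 0.001, -0.0]
contact_force: [-0.6, 0.5, -1.7]
gripper_width: 8.5
grasp_force: 58.7
```

Emit:
{"fn": "send_rows", "kwargs": {"series": [[[13,-14.6,0],[0,0,0],2],[[27,-29,0],[0,0,0],2],[[27,-29,0],[0,0,0],2],[[15,-14.8,0],[0,0,0],2],[[0,0,0],[0,0,0],2],[[0,0,0],[0,0,0],2],[[0,0,0],[0,0,0],2]]}}

```text
clock: 33.65
position: [506.7, 65.3, 236.4]
ee_rot: [-0.683, 0.73, 0.0, -0.0]
contact_force: [-0.1, -0.2, -1.3]
gripper_width: 8.7
grasp_force: 58.7
```

```bash
python3 - <<'E'
from h import *
w=camera_info('wrist');im=save('wrist','w12');s=monitor.read_state();print(yaw(),s['position'],s['contact_force'],s['grasp_force'],s['gripper_width'],'final',togo((613.4,58.6,161)))
h=cv2.cvtColor(im,cv2.COLOR_RGB2HSV); print([proj(w,p).round(1) for p in((583.5,88,215),(615.2,86.5,199),(657,84,199))])
m=((h[...,1]<60)&(h[...,2]>100)).astype(np.uint8); k,l,st,ce=cv2.connectedComponentsWithStats(m)
print([(st[i].tolist(),ce[i].round(1).tolist()) for i in range(1,k) if st[i,4]>100])
R=Ro.from_quat(s['ee_rot']).as_matrix()
for r in range(225,300,8):
    c=np.flatnonzero(m[r,290:350])+290; print(r,c.min() if len(c) else 0,c.max() if len(c) else 0)
E
```

```text
-1.63684910772231 [506.76690818  65.45167979 236.59754727] [-0.68571933 -0.07780179 -1.8754938 ] 58.70280683040619 8.42741089167898 final [  -0.2 -106.9   75.5]
[array([209. , 263.9]), array([172.4, 253.9]), array([114. , 254.3])]
[([372, 18, 79, 135, 2105], [416.4, 83.8]), ([68, 29, 126, 22, 1716], [129.5, 41.1]), ([309, 182, 40, 176, 4016], [322.9, 272.4]), ([294, 245, 14, 45, 429], [301.2, 266.0]), ([113, 247, 104, 22, 1039], [163.9, 254.4]), ([501, 263, 64, 112, 1322], [543.6, 319.5]), ([0, 282, 47, 118, 1464], [20.3, 346.1]), ([511, 322, 38, 43, 380], [531.0, 342.8])]
225 310 332
233 310 332
241 311 332
249 299 342
257 297 345
265 296 346
273 294 347
281 297 345
289 304 337
297 311 330
```

Hook b is seen at (113..217, 254), as predicted. I go forward and lower.

Emit:
{"fn": "send_rows", "kwargs": {"series": [[[0,0,20],[0,0,0],2],[[0,0,20],[0,0,0],2],[[0,-20,0],[0,0,0],2],[[0,-20,0],[0,0,0],2],[[0,-20,0],[0,0,0],2],[[0,-20,0],[0,0,0],2],[[0,-20,0],[0,0,0],2],[[0,-6,0],[0,0,0],2]]}}

```text
clock: 34.5
position: [614.3, 58.7, 196.3]
ee_rot: [-0.683, 0.73, -0.0, 0.0]
contact_force: [-0.7, -0.3, -1.7]
gripper_width: 8.8
grasp_force: 58.7
```

Emit:
{"fn": "send_rows", "kwargs": {"series": [[[0,0,0],[0,0,0],2],[[0,0,0],[0,0,0],2],[[0,0,8],[0,0,0],2],[[0,0,8],[0,0,0],2],[[0,0,8],[0,0,0],2],[[0,0,5],[0,0,0],2],[[0,0,2],[0,0,0],2],[[0,0,0],[0,0,0],2]]}}

```text
clock: 35.3
position: [613.1, 57.7, 165.1]
ee_rot: [-0.683, 0.73, 0.0, -0.0]
contact_force: [0.3, 0.0, -1.1]
gripper_width: 8.3
grasp_force: 58.7
```

Emit:
{"fn": "send_rows", "kwargs": {"series": [[[0,0,2],[0,0,0],2],[[0,0,0],[0,0,0],2]]}}

```text
clock: 35.5
position: [613.3, 57.8, 163.6]
ee_rot: [-0.683, 0.73, 0.0, 0.0]
contact_force: [-0.0, 0.5, -2.1]
gripper_width: 8.6
grasp_force: 58.7
```

Emit:
{"fn": "send_rows", "kwargs": {"series": [[[0,0,1],[0,0,0],2],[[0,0,0],[0,0,0],2]]}}

```text
clock: 35.7
position: [613.3, 57.8, 162.6]
ee_rot: [-0.683, 0.73, 0.0, 0.0]
contact_force: [0.0, 0.2, -2.0]
gripper_width: 8.9
grasp_force: 58.7
```

Emit:
{"fn": "send_rows", "kwargs": {"series": [[[0,0,1],[0,0,0],2],[[0,0,0],[0,0,0],2]]}}

```text
clock: 35.9
position: [613.4, 57.8, 161.8]
ee_rot: [-0.683, 0.73, -0.0, 0.0]
contact_force: [-0.4, -0.1, -1.1]
gripper_width: 8.4
grasp_force: 58.9
```

Emit:
{"fn": "send_rows", "kwargs": {"series": [[[0,0,1],[0,0,0],2],[[0,0,0],[0,0,0],2]]}}

```text
clock: 36.1
position: [613.6, 57.8, 161.4]
ee_rot: [-0.683, 0.73, -0.0, 0.0]
contact_force: [-1.2, 0.0, 2.3]
gripper_width: 8.4
grasp_force: 59.2
```

Contact. I release, rise, back away toward the robot and check.

Emit:
{"fn": "send_rows", "kwargs": {"series": [[[0,0,0],[0,0,0],14],[[0,0,0],[0,0,0],22],[[0,0,0],[0,0,0],30],[[0,0,0],[0,0,0],30],[[0,0,-12],[0,0,0],30],[[0,0,-30],[0,0,0],30],[[0,0,-40],[0,0,0],40],[[0,0,-45],[0,0,0],60]]}}

```text
clock: 36.9
position: [612.7, 57.6, 289.1]
ee_rot: [-0.683, 0.73, 0.0, -0.001]
contact_force: [1.0, 0.7, -0.5]
gripper_width: 53.1
grasp_force: 0.0
```

Emit:
{"fn": "send_rows", "kwargs": {"series": [[[0,0,-40],[0,0,0],60],[[-20,30,0],[0,0,0],60],[[-20,30,0],[0,0,0],60],[[-20,30,0],[0,0,0],60],[[0,30,0],[0,0,0],60],[[0,0,0],[0,0,0],60],[[0,0,0],[0,0,0],60],[[0,0,0],[0,0,0],60]]}}

```text
clock: 37.7
position: [498.2, 125.6, 328.1]
ee_rot: [-0.683, 0.731, -0.0, 0.0]
contact_force: [0.5, -0.1, -0.8]
gripper_width: 59.9
grasp_force: 0.0
```

```bash
python3 - <<'E'
from h import *
a=get_image('scene');b=save('wrist','w13');t=save('top','t13')
s=cv2.resize(a[110:370,170:430],(400,400));x=cv2.resize(b,(400,250))
t2=cv2.resize(t[100:260,380:530],(200,213)); v=np.zeros((300,400,3),np.uint8); v[:250]=x
out=np.hstack([s,np.vstack([x,cv2.resize(t[110:260,150:530],(400,158))])[:400]])if 1 else 0
cv2.imwrite('pics/final.png',out[:,:,::-1]); print(out.shape)
E
```

```text
(400, 800, 3)
```

View pics/final.png

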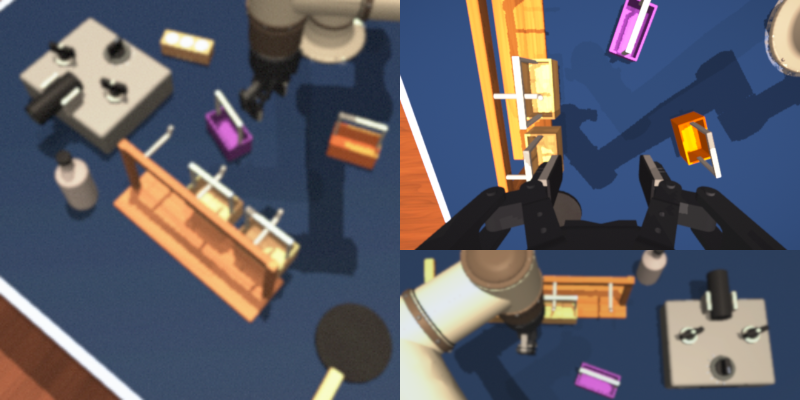

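The final picture shows both pale baskets hanging on hooks b and c. Both clamps are turned, the dial bar points along the launcher's x axis (off), and the bystanders and look-alikes look undisturbed.

```bash
python3 -c "
from bench import job_done
print(job_done())"
```

```text
the job is handed in; nothing more can be done
None
```

The job is handed in: the dial was turned to its off stop first, then both clamps were locked, and the two baskets present hang on hooks b and c.

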